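# Make up two sampling kits from the stock

### The arm

A 6-joint arm with a two-finger parallel gripper is mounted at the origin on a cart in front of the work surface, level with it; the furniture and walls round the work are solid. World frame = base frame: x ahead of the robot, y to its left, z up, the work surface at z = 0. Lengths are in m, angles in rad, forces in N, time in s.
With the tool pointing down it reaches from about 0.35 to 1 m from the base axis. Payload 7.1 kg.
Tool frame: the origin (TCP) lies midway between the tips of the shut fingers; the grasp point (between the pads) lies 19 mm behind it (env.pinch_z is the distance from the TCP to the grasp point, in m); z points along the fingers, y is the direction in which the jaws open and shut (so a half turn about z gives the same grasp; the last joint's range is limited). The gripper opens to 85 mm and grips with 20 to 120 N. Pads are 22 mm wide; open, the fingers measure 114 mm over their backs; the gripper's body (76 mm by 85 mm) begins 54 mm behind the grasp point. The pads swing forward as they close: fully open they stand 13 mm farther back than shut.
Start: joints at [-1.147, 0.423, 1.63, -0, 1.089, -0.019], TCP at [0.268, -0.565, 0.198] pointing down, gripper open.
Joint ranges: [-3, 3], [-0.9, 2.11], [0.09, 2.58], [-1.31, 4.45], [0.11, 2.69], [-2.54, 2.54]. Speed limits (rad/s): [2.39, 2.39, 3.01, 3.14, 3.14, 3.14].

### API

Orientations are given as a unit quaternion [w, x, y, z].
In Python, from rig import get_obs, viewer, job, env gives the robot as it stands.
- The arm moves only by the tool carry_out, never from a script. Its argument "plan" is a list of rows, each a list of 2 entries, a list of its own where there are three numbers: the shift along the tool's x, y, z in units of 25 mm (1.0 is 25 mm), then the turn, a rotation vector about the tool's x, y, z in units of 5 degrees (1.0 is 5 degrees). In form: [[[x, y, z], [rx, ry, rz]], ...]. A call has 1 to 10 rows; each row shifts and turns the pose as measured when the row begins, along the tool's axes as they then stand; what a row does not reach is not made up. A row lasts 1/12 s, in which the tool goes at most 41.7 mm and 7.16 degrees, less where a joint would pass 70% of its speed; a pose out of reach is approached as far as the arm can. A call is refused whole if a number of a shift passes 1 or a number of a turn 1, either way. A call with a gripper value outside its range is refused whole. "jaw" is the finger opening in mm, from 0 to 85.4, set as the call begins (left out, the last holds). The fingers move at their own pace and stop on an object; the grip force is fixed at half the most. Time passes only in rows, so rows that do not move let the fingers close. It gives the time, the measured TCP pose, the force and the opening at its end, in the units of the state.
- get_obs(): the state, without advancing time (a new reading comes with each control period).
- viewer.snapshot(name): name is "scene" or "top" or "wrist"; returns (picture, depth): 384x512x3 uint8, red, green, blue; 384x512 float32, m along the optical axis (not along the pixel's ray), 0 where there is no reading.
- viewer.camera_model(name): a dict with "mtx" (3x3 intrinsics, pixels), "pose" (4x4, takes a point from camera to world coordinates). Camera axes: x right, y down, z forward; pixel columns grow to the right and rows downward; lengths in m; the calibration is good to about 2 mm. A picture is of the moment at which its call begins: read the wrist's pose just before it. camera_model takes no time and is no camera call; for the wrist camera it gives the pose at the moment of the call.
- job.sign_off(): hands the job in, once; it reports no verdict.
The state is a dict: "clock": time; "joint_positions": joint angles; "qvel": joint speeds; "joint_torque": joint torques, N m; "tool_pos": TCP position; "tcp_rot": TCP orientation; "contact_force": force on the tool from outside, world axes, zero at the start; "torque": the same for the moment, N m; "gripper_width": opening from 0.0 (shut) to 1.0 (fully open).
Only numpy, scipy, OpenCV 4.12 (cv2) and the standard library are available. Lean on these libraries where they do the work, as an engineer would, in place of code of your own. Each camera call takes 0.05 s, during which the arm holds its last target.

### The job

Make up the two sampling kits from the stock on the bench: the green tray gets the red-capped bottle, the blue-capped bottle and the black-capped marker; the yellow tray gets the white-capped bottle and the blue-capped marker. Stand each bottle in a square well of its tray, one to a well (either well will do), never letting a bottle fall over, and lay each marker flat along the tray's long slot. The red-lidded pot belongs to neither kit: leave it standing where it is.

Things in the scene. Friction and masses are not known exactly. Their poses are not given: they have to be found in the camera images.
- red_bottle_centre (a point): Upright white plastic bottle with a red screw cap, 60 mm in diameter and 130 mm tall, 0.17 to 0.32 kg. The cap is the top 20 mm, 32 mm in diameter, centred on the bottle, and is easily pinched from above; below it the shoulder widens to the body. Point: centre of the bottle, on its axis, 65 mm above its underside; z up. Lift with care: a shelf overhangs the back of the bench.
- blue_bottle_centre (a point): Upright white plastic bottle with a blue screw cap, 66 mm in diameter and 130 mm tall, 0.17 to 0.32 kg. The cap is the top 20 mm, 35 mm in diameter, centred on the bottle, and is easily pinched from above; below it the shoulder widens to the body. Point: centre of the bottle, on its axis, 65 mm above its underside; z up. Lift with care: a shelf overhangs the back of the bench.
- white_bottle_centre (a point): Upright white plastic bottle with a white screw cap, 64 mm in diameter and 140 mm tall, 0.17 to 0.32 kg. The cap is the top 22 mm, 34 mm in diameter, centred on the bottle, and is easily pinched from above; below it the shoulder widens to the body. Point: centre of the bottle, on its axis, 70 mm above its underside; z up. Lift with care: a shelf overhangs the back of the bench.
- black_marker_centre (a point): Felt marker with a white barrel and a black cap, lying flat, 130 mm long and 13 mm thick, about 14 g; it may roll a little when touched. Point: its centre, half-way along and about 6.5 mm above what it lies on; its own y axis runs along its length.
- blue_marker_centre (a point): Felt marker with a white barrel and a blue cap, lying flat, 130 mm long and 13 mm thick, about 14 g; it may roll a little when touched. Point: its centre, half-way along and about 6.5 mm above what it lies on; its own y axis runs along its length.
- red_pot_centre (a point): Squat white pot with a red screw lid, 68 mm in diameter and 65 mm tall, standing among the stock; not part of a kit. Point: its centre, 32.5 mm above its underside.
- green_tray: Green kit tray, fixed, 166 mm (its x) by 184 mm (its y), walls 16 mm high and 4 mm thick, floor 4 mm thick. Origin: centre of its underside, on the bench; x points from the label side to the wells, z up. Two bottle wells, 86 mm square inside, centred at x = +36, y = +46 and -46 mm. Marker slot, 68 (x) by 176 mm (y), centred at x = -45, y = 0; easiest to fill while no bottle stands beside it.
- yellow_tray: Yellow kit tray, fixed, 166 mm (its x) by 184 mm (its y), walls 16 mm high and 4 mm thick, floor 4 mm thick. Origin: centre of its underside, on the bench; x points from the label side to the wells, z up. Two bottle wells, 86 mm square inside, centred at x = +36, y = +46 and -46 mm. Marker slot, 68 (x) by 176 mm (y), centred at x = -45, y = 0; easiest to fill while no bottle stands beside it.
There are look-alikes about, which are no part of the job. Leave any pink look-alike of the part that bears red_bottle_centre alone.

How it is judged:
By the outcome, as a careful person would: the job done as asked, in the order asked, and still so for the second after the job is handed in, with the robot touching nothing.
It also fails if it takes over 128 s, if anything falls off the work surface, if the arm or the gripper's body presses on something with over 40 N, if the wrist force passes 120 N, or if a joint passes its speed limit or range.

## Working session

There is one attempt and no reset: what is moved stays moved. The work goes in short steps, Python scripts to look and compute and a tool call to move; the robot and the scene stay as the last step left them, time stands still between calls to the robot, and variables do not carry over. Pictures are saved under pics/ and viewed, and the job is handed in when it is done.

Besides the shell and the picture viewer there is one more tool, called after "Emit:" as name(argument=value, ...), one argument or row to a line, values as JSON. carry_out: Moves the arm, as the interface text tells. Its arguments: {"type":"object","properties":{"plan":{"type":"array"},"jaw":{"type":"number"}},"required":["plan"]}

```bash
ls; mkdir -p pics
python3 - <<'E'
from rig import get_obs, viewer, job, env
import cv2
o=get_obs();print(o)
for n in("scene","top","wrist"):
    m=viewer.camera_model(n);print(n,m)
    p,d=viewer.snapshot(n)
    cv2.imwrite(f"pics/{n}0.png",p[:,:,::-1])
    import numpy as np
    np.savez(f"pics/{n}0.npz",p=p,d=d,K=m['mtx'],T=m['pose'])
E
```

```text
pics
{'clock': 0.0, 'joint_positions': array([-1.14697885e+00,  4.23876420e-01,  1.63070819e+00,  1.02677605e-06,
        1.08861414e+00, -1.89967221e-02]), 'qvel': array([ 0.00169429, -0.00051189, -0.0006141 ,  0.00192092, -0.0003934 ,
       -0.00072898]), 'joint_torque': array([-9.20431194e-04, -5.57393539e+01, -2.81746835e+01, -1.18881730e-04,
        7.28553408e-03, -5.38258931e-06]), 'tool_pos': array([ 0.26757339, -0.5641424 ,  0.19671638]), 'tcp_rot': array([-7.86744258e-04,  9.75589150e-01,  2.19602290e-01, -1.60992063e-04]), 'contact_force': array([-0.298705  , -0.27702   ,  0.09899162]), 'torque': array([ 0.05394775,  0.06372145, -0.01078849]), 'gripper_width': 1.0023416586653553}
scene {'mtx': array([[406.44158991,   0.        , 256.64788918],
       [  0.        , 406.44158991, 191.20135878],
       [  0.        ,   0.        ,   1.        ]]), 'pose': array([[-0.87268342, -0.3128569 ,  0.37489227,  0.05778008],
       [-0.48789699,  0.52804505, -0.6950719 ,  0.88587877],
       [ 0.01949803, -0.78948653, -0.6134581 ,  0.82375121],
       [ 0.        ,  0.        ,  0.  
[... 167 characters left out ...]
     ,   1.        ]]), 'pose': array([[ 0.0091054 , -0.98425067,  0.1765438 ,  0.33450133],
       [-0.99985082, -0.01155283, -0.0128401 ,  0.05490577],
       [ 0.01467745, -0.17640055, -0.98420903,  0.97215535],
       [ 0.        ,  0.        ,  0.        ,  1.        ]])}
wrist {'mtx': array([[302.9102424 ,   0.        , 256.16467296],
       [  0.        , 302.9102424 , 190.05246625],
       [  0.        ,   0.        ,   1.        ]]), 'pose': array([[ 0.42946349, -0.86660527, -0.25407954,  0.3329992 ],
       [-0.90308292, -0.41259272, -0.11919936, -0.53406278],
       [-0.00153258,  0.28064666, -0.95980993,  0.37370014],
       [ 0.        ,  0.        ,  0.        ,  1.        ]])}
```

View pics/scene0.png

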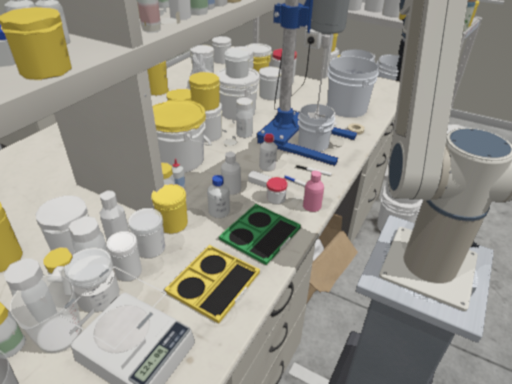

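View pics/top0.png

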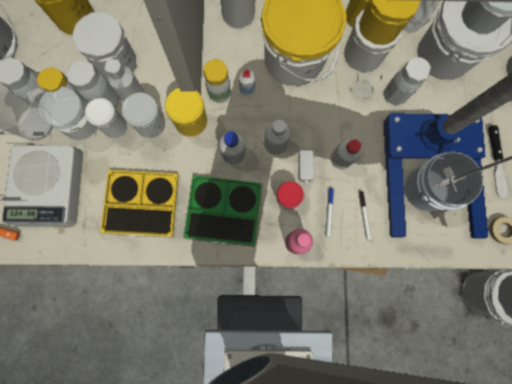

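View pics/wrist0.png

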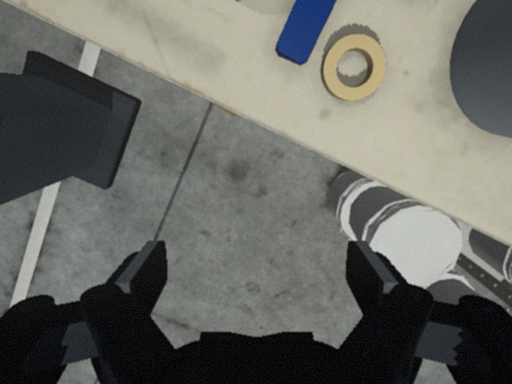

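```bash
cat > h.py <<'E'
import numpy as np, cv2
def load(n):
    f=np.load(f"pics/{n}.npz");return f['p'],f['d'],f['K'],f['T']
def P(K,T,u,v,z):
    c=np.linalg.inv(K)@np.array([u,v,1.])*z
    return T[:3,:3]@c+T[:3,3]
def plane(K,T,u,v,h):
    r=T[:3,:3]@np.linalg.inv(K)@np.array([u,v,1.]); s=(h-T[2,3])/r[2]
    return T[:3,3]+s*r
def cloud(d,K,T):
    v,u=np.mgrid[:d.shape[0],:d.shape[1]]
    c=np.stack([(u-K[0,2])/K[0,0]*d,(v-K[1,2])/K[1,1]*d,d],-1)
    return c@T[:3,:3].T+T[:3,3]
E
python3 - <<'E'
from h import *
p,d,K,T=load("top0")
cv2.imwrite("pics/top_a.png",cv2.resize(p[100:260,200:400,::-1],None,fx=4,fy=3.75*4/4,interpolation=cv2.INTER_CUBIC) if 0 else cv2.resize(p[110:260,190:390,::-1],(800,600),interpolation=cv2.INTER_CUBIC))
cv2.imwrite("pics/top_b.png",cv2.resize(p[150:260,95:275,::-1],(792,484),interpolation=cv2.INTER_CUBIC))
C=cloud(d,K,T)
for u,v in [(353,146),(231,138),(277,128),(290,195),(299,240),(186,108),(246,78),(306,165),(216,75),(170,40),(195,75),(330,210),(364,215),(110,200),(220,230)]:
    print(u,v,d[v,u],C[v,u].round(3))
p,d,K,T=load("scene0");C=cloud(d,K,T)
print('scene')
for u,v in [(20,110),(130,70),(200,30),(280,2),(100,70),(100,130),(140,190),(269,138),(218,181),(231,157),(277,184),(315,178)]:
    print(u,v,d[v,u],C[v,u].round(3))
cv2.imwrite("pics/scene_a.png",cv2.resize(p[120:320,150:350,::-1],(600,600),interpolation=cv2.INTER_CUBIC))
E
```

```text
353 146 0.87703323 [ 0.595 -0.193  0.131]
231 138 0.8754151 [0.61  0.097 0.132]
277 128 0.87443 [ 0.634 -0.012  0.138]
290 195 0.9215574 [ 0.486 -0.05   0.064]
299 240 0.83593434 [ 0.372 -0.061  0.131]
186 108 0.9056943 [0.691 0.209 0.114]
246 78 0.95415795 [0.787 0.064 0.084]
306 165 0.9730515 [ 0.573 -0.097  0.028]
216 75 0.9075003 [0.772 0.137 0.127]
170 40 0.69487834 [0.733 0.205 0.336]
195 75 0.92426604 [0.779 0.191 0.111]
330 210 0.96742725 [ 0.456 -0.16   0.014]
364 215 0.9658525 [ 0.444 -0.248  0.014]
110 200 0.97137976 [0.477 0.417 0.006]
220 230 0.962201 [0.402 0.127 0.006]
scene
20 110 0.7108478 [0.73  0.519 0.492]
130 70 0.9128871 [0.733 0.246 0.473]
200 30 1.0854537 [ 0.731 -0.022  0.495]
280 2 1.4396291 [ 0.735 -0.509  0.471]
100 70 0.8365277 [0.731 0.33  0.501]
100 130 1.1183257 [0.906 0.23  0.262]
140 190 1.1834517 [0.799 0.227 0.094]
269 138 1.3708488 [ 0.591 -0.182  0.125]
218 181 1.1666962 [0.601 0.114 0.129]
231 157 1.2539985 [ 0.63  -0.003  0.136]
277 184 1.2704548 [ 0.486 -0.04   0.063]
315 178 1.204644 [ 0.371 -0.056  0.119]
```

View pics/top_a.png

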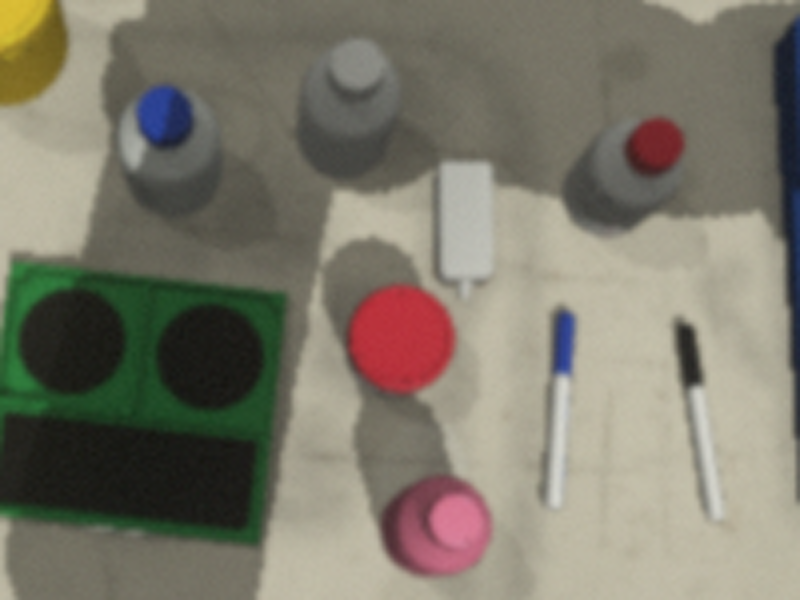

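View pics/top_b.png

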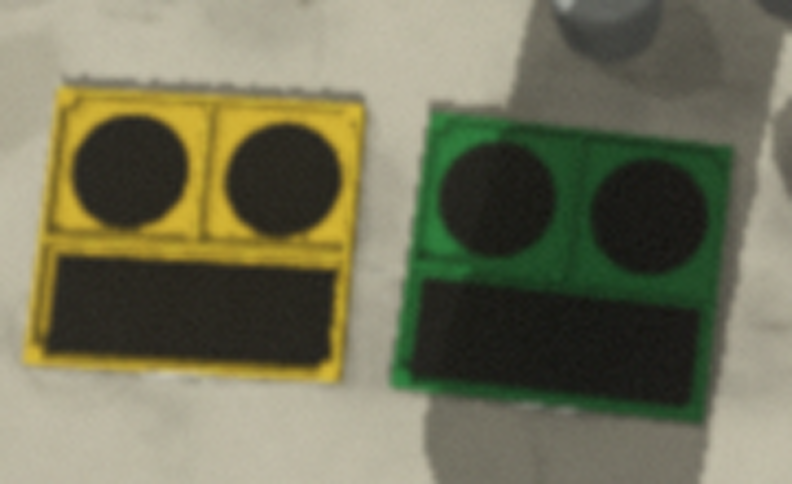

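View pics/scene_a.png

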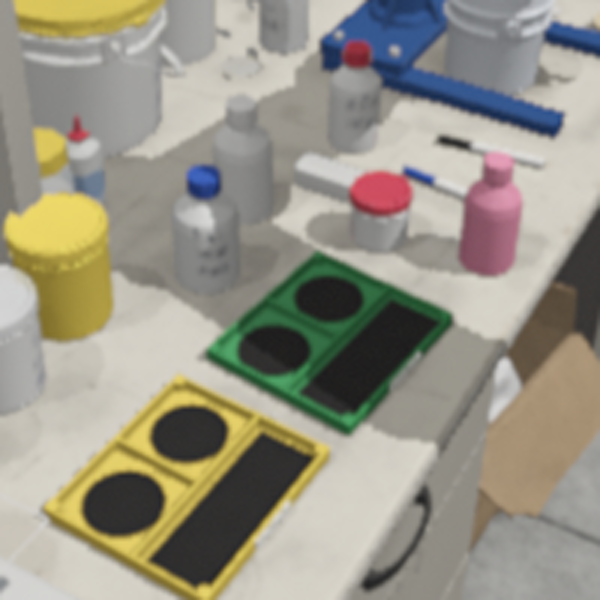

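Run:
```python
from h import *
p,d,K,T=load("top0")
f=lambda X,Y,h:plane(K,T,190+(X+.5)/4-.5,110+(Y+.5)/4-.5,h).round(4)
for n,X,Y,h in [('blue',166,116,.13),('white',358,67,.14),('red',656,144,.13),('pot',402,338,.065)]:print(n,f(X,Y,h))
for n,a,b in [('bluem',(567,310),(553,506)),('blackm',(682,320),(717,517))]:
    A=f(*a,.0065);B=f(*b,.0065);print(n,(A+B)/2,A,B,np.linalg.norm(A-B),np.degrees(np.arctan2(*(A-B)[[1,0]])))
for cam in("top0","scene0"):
    p,d,K,T=load(cam);C=cloud(d,K,T)
    hsv=cv2.cvtColor(p,cv2.COLOR_RGB2HSV)
    for n,lo,hi,yr in [('y',15,35,(.25,.5)),('g',50,85,(.03,.27))]:
        m=(hsv[...,0]>lo)&(hsv[...,0]<hi)&(hsv[...,1]>120)&(hsv[...,2]>50)&(C[...,1]>yr[0])&(C[...,1]<yr[1])&(C[...,0]<.62)&(C[...,0]>.3)&(abs(C[...,2]-.016)<.02)
        # project at z=.016
        v,u=np.nonzero(m)
        pts=np.array([plane(K,T,a,b,.016)[:2] for a,b in zip(u,v)],np.float32)
        print(cam,n,len(u),cv2.minAreaRect(pts))
    # caps: from depth
    for n,c,z in [('blue',(.605,.1),.13),('white',(.634,-.01),.14),('red',(.595,-.192),.13),('pot',(.486,-.05),.065)]:
        m=(abs(C[...,2]-z)<.004)&(np.hypot(C[...,0]-c[0],C[...,1]-c[1])<.045)
        q=C[m];print(cam,n,m.sum(),q.mean(0).round(4) if m.sum() else 0, np.ptp(q[:,:2],axis=0))
```

```text
blue [0.609  0.0964 0.13  ]
white [ 0.6375 -0.0167  0.14  ]
red [ 0.5958 -0.1944  0.13  ]
pot [ 0.4883 -0.05    0.065 ]
bluem [ 0.4535 -0.1605  0.0065] [ 0.5184 -0.1669  0.0065] [ 0.3886 -0.1541  0.0065] 0.13042959786796857 -5.631914209899632
blackm [ 0.4476 -0.2522  0.0065] [ 0.5126 -0.2435  0.0065] [ 0.3826 -0.2609  0.0065] 0.1311592924653072 7.623510647241714
top0 y 2115 ((0.47085052728652954, 0.3369089663028717), (0.18464408814907074, 0.16602739691734314), 87.40362548828125)
top0 g 1394 ((0.45320558547973633, 0.11997794359922409), (0.17738604545593262, 0.1616397202014923), 83.89653778076172)
top0 blue 155 [0.6097 0.098  0.1304] [0.03197018 0.03111735]
top0 white 148 [ 0.6381 -0.0155  0.1403] [0.0315386  0.03102422]
top0 red 133 [ 0.5955 -0.1946  0.1302] [0.02938273 0.03077502]
top0 pot 540 [ 0.4877 -0.0487  0.0643] [0.06383286 0.06496254]
scene0 y 1916 ((0.4675225615501404, 0.3453126549720764), (0.18645372986793518, 0.16618694365024567), 87.50617980957031)
scene0 g 1019 ((0.45088011026382446, 0.1306602954864502), (0.18348707258701324, 0.16427788138389587), 84.33064270019531)
scene0 blue 62 [0.6118 0.1021 0.1286] [0.03217866 0.03310181]
scene0 white 44 [ 0.6401 -0.0109  0.1381] [0.0265018 0.0344458]
scene0 red 29 [ 0.5979 -0.1905  0.1281] [0.025919   0.02827174]
scene0 pot 160 [ 0.4888 -0.0445  0.0629] [0.06362843 0.0653096 ]
```

```bash
cat >> h.py <<'E'
def obs():
    from rig import get_obs
    o=get_obs();w,x,y,z=o['tcp_rot']
    from scipy.spatial.transform import Rotation as R
    return o,np.array(o['tool_pos']),R.from_quat([x,y,z,w])
def to(x,y,z,psi):
    """total shift (units, tool axes now) and turn (units) to reach x,y,z with tool down, tool x at yaw psi deg"""
    from scipy.spatial.transform import Rotation as R
    o,t,r=obs()
    a=np.radians(psi);c,s=np.cos(a),np.sin(a)
    G=R.from_matrix(np.array([[c,s,0],[s,-c,0],[0,0,-1]]))
    sh=r.inv().apply(np.array([x,y,z])-t)/.025
    rv=(r.inv()*G).as_rotvec(degrees=True)/5
    X=r.as_matrix()[:,0]
    print('t',round(o['clock'],2),'tcp',t.round(4),'psi',np.degrees(np.arctan2(X[1],X[0])).round(2),'w',round(o['gripper_width']*85.4,1),'F',o['contact_force'].round(1),'q',np.degrees(o['joint_positions']).round(0))
    print('shift',sh.round(2),'turn',rv.round(2))
def snap(name,tag):
    from rig import viewer
    m=viewer.camera_model(name);p,d=viewer.snapshot(name)
    np.savez(f"pics/{tag}.npz",p=p,d=d,K=m['mtx'],T=m['pose']);cv2.imwrite(f"pics/{tag}.png",p[:,:,::-1])
    return p,d,m['mtx'],m['pose']
E
python3 - <<'E'
from h import *
for cam in("top0","scene0"):
    p,d,K,T=load(cam);C=cloud(d,K,T)
    for lo,hi in((.03,.1),(.1,.2),(.2,.4)):
        m=(d>0)&(C[...,2]>lo)&(C[...,2]<hi)&(C[...,1]<-.24)&(C[...,1]>-.8)&(C[...,0]<.7)&(C[...,0]>.25)
        q=C[m]
        if len(q):print(cam,lo,hi,len(q),np.percentile(q,[1,50,99],axis=0).round(3).tolist())
to(.36,-.40,.24,8)
E
```

```text
top0 0.03 0.1 4253 [[0.457, -0.561, 0.032], [0.62, -0.409, 0.046], [0.698, -0.314, 0.099]]
top0 0.1 0.2 2436 [[0.451, -0.483, 0.101], [0.544, -0.423, 0.128], [0.678, -0.355, 0.197]]
top0 0.2 0.4 1321 [[0.513, -0.446, 0.202], [0.643, -0.423, 0.281], [0.679, -0.418, 0.35]]
scene0 0.03 0.1 1931 [[0.418, -0.77, 0.031], [0.542, -0.408, 0.057], [0.696, -0.311, 0.099]]
scene0 0.1 0.2 2200 [[0.411, -0.784, 0.101], [0.516, -0.481, 0.136], [0.679, -0.353, 0.199]]
scene0 0.2 0.4 1065 [[0.285, -0.722, 0.201], [0.641, -0.424, 0.31], [0.682, -0.406, 0.398]]
t 0.15 tcp [ 0.2676 -0.5643  0.1969] psi 25.37 w 85.6 F [-0.1 -0.2 -0.4] q [-66.  24.  93.   0.  62.  -1.]
shift [ 6.15 -4.36 -1.72] turn [-0.01  0.    3.47]
```

Emit:
carry_out(
  plan=[
    [[0.63, -0.72, -0.2], [0, 0, 0]],
    [[0.63, -0.72, -0.2], [0, 0, 0]],
    [[0.63, -0.72, -0.2], [0, 0, 0]],
    [[0.63, -0.72, -0.2], [0, 0, 0]],
    [[0.63, -0.72, -0.2], [0, 0, 0]],
    [[0.63, -0.72, -0.2], [0, 0, 0]],
    [[0.63, -0.72, -0.2], [0, 0, 0]],
    [[0.63, -0.72, -0.2], [0, 0, 0]],
  ],
  jaw=40,
)

```text
clock: 0.82
tool_pos: [0.3189, -0.3751, 0.2345]
tcp_rot: [-0.003, 0.976, 0.217, -0.001]
contact_force: [0.8, 0.4, 1.0]
gripper_width: 0.469
```

```bash
python3 -c "
from h import *
to(.40,-.2322,.20,7.6)"
```

```text
t 0.82 tcp [ 0.3189 -0.3751  0.2345] psi 25.02 w 40.0 F [0.8 0.4 1. ] q [-51.  11. 108.   0.  62.  14.]
shift [ 5.36 -3.8   1.4 ] turn [-0.07  0.03  3.48]
```

Emit:
carry_out(
  plan=[
    [[0.9, -0.63, 0.23], [0, 0, 0]],
    [[0.9, -0.63, 0.23], [0, 0, 0]],
    [[0.9, -0.63, 0.23], [0, 0, 0]],
    [[0.9, -0.63, 0.23], [0, 0, 0]],
    [[0.9, -0.63, 0.23], [0, 0, 0]],
    [[0.9, -0.63, 0.23], [0, 0, 0]],
    [[0, 0, 0], [0, 0, 0.87]],
    [[0, 0, 0], [0, 0, 0.87]],
    [[0, 0, 0], [0, 0, 0.87]],
    [[0, 0, 0], [0, 0, 0.87]],
  ],
)

```text
clock: 1.65
tool_pos: [0.4044, -0.2194, 0.1996]
tcp_rot: [-0.003, 0.998, 0.064, -0.002]
contact_force: [-0.1, 0.1, 0.5]
gripper_width: 0.468
```

```bash
python3 -c "
from h import *
to(.4476,-.2522,.05,7.6)
snap('wrist','w1')"
```

```text
t 1.65 tcp [ 0.4044 -0.2194  0.1996] psi 7.3 w 40.0 F [-0.1  0.1  0.5] q [-30.  10. 113.   0.  57.  53.]
shift [1.57 1.55 5.97] turn [-0.06  0.03 -0.06]
```

View pics/w1.png

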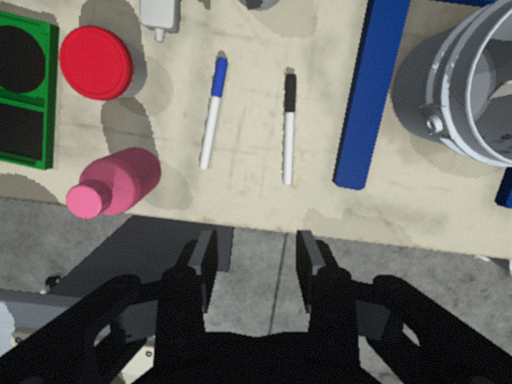

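```bash
python3 -c "
from h import *
p,d,K,T=load('w1')
for n,a,b in [('bluem',(222,57.5),(205.5,168)),('blackm',(291,73),(288,184))]:
    A=plane(K,T,*a,.0065);B=plane(K,T,*b,.0065);print(n,(A+B)/2,np.linalg.norm(A-B),np.degrees(np.arctan2(*(A-B)[[1,0]])))
print(plane(K,T,95,62,.065))
C=cloud(d,K,T)
for c in [(222,57.5),(289,150),(207,150),(95,62),(88,200),(270,150)]: print(c,C[int(c[1]),int(c[0])].round(4))
print(plane(K,T,87,200,.13))
"
```

```text
bluem [ 0.45287561 -0.16113386  0.0065    ] 0.1296061529020799 -3.6131728791323448
blackm [ 0.44619983 -0.25362881  0.0065    ] 0.13137862274143758 7.569127859704191
[ 0.49166173 -0.05252935  0.065     ]
(222, 57.5) [ 0.5187 -0.1645  0.0008]
(289, 150) [ 0.4249 -0.2559  0.0134]
(207, 150) [ 0.412  -0.158   0.0128]
(95, 62) [ 0.4917 -0.052   0.064 ]
(88, 200) [ 0.3767 -0.0774  0.1301]
(270, 150) [ 4.198e-01 -2.340e-01 -4.000e-04]
[ 0.37656948 -0.07645793  0.13      ]
```

Emit:
carry_out(
  plan=[
    [[0.22, 0.225, 0.8], [0, 0, 0]],
    [[0.22, 0.225, 0.8], [0, 0, 0]],
    [[0.22, 0.225, 0.8], [0, 0, 0]],
    [[0.22, 0.225, 0.8], [0, 0, 0]],
    [[0.22, 0.225, 0.8], [0, 0, 0]],
    [[0.22, 0.225, 0.8], [0, 0, 0]],
    [[0.22, 0.225, 0.8], [0, 0, 0]],
  ],
)

```text
clock: 2.28
tool_pos: [0.4515, -0.2559, 0.0584]
tcp_rot: [0.0, 0.998, 0.067, 0.003]
contact_force: [0.1, 1.1, -0.6]
gripper_width: 0.47
```

```bash
python3 -c "
from h import *
to(.447,-.253,.003,7.6)"
```

```text
t 2.28 tcp [ 0.4515 -0.2559  0.0584] psi 7.74 w 40.2 F [ 0.1  1.1 -0.6] q [-31.  28. 112.   0.  40.  51.]
shift [-0.18 -0.14  2.22] turn [ 0.01 -0.06  0.03]
```

Emit:
carry_out(
  plan=[
    [[-0.09, -0.07, 0.5], [0, 0, 0]],
    [[-0.09, -0.07, 0.6], [0, 0, 0]],
    [[0, 0, 0.6], [0, 0, 0]],
    [[0, 0, 0.3], [0, 0, 0]],
    [[0, 0, 0.15], [0, 0, 0]],
    [[0, 0, 0], [0, 0, 0]],
  ],
)

```text
clock: 2.78
tool_pos: [0.4457, -0.2534, -0.0026]
tcp_rot: [-0.001, 0.997, 0.072, 0.0]
contact_force: [-0.3, -0.5, 0.3]
gripper_width: 0.469
```

```bash
python3 -c "
from h import *
to(.447,-.253,.003,7.6)"
```

```text
t 2.78 tcp [ 0.4457 -0.2534 -0.0026] psi 8.24 w 40.1 F [-0.3 -0.5  0.3] q [-31.  34. 113.   0.  33.  51.]
shift [ 0.05 -0.01 -0.23] turn [-0.03 -0.01  0.13]
```

Emit:
carry_out(
  plan=[
    [[0, 0, -0.2], [0, 0, 0]],
    [[0, 0, 0], [0, 0, 0]],
  ],
)

```text
clock: 2.95
tool_pos: [0.446, -0.2536, 0.0033]
tcp_rot: [-0.001, 0.997, 0.072, 0.0]
contact_force: [0.1, -0.3, 0.6]
gripper_width: 0.469
```

Emit:
carry_out(
  plan=[
    [[0, 0, 0], [0, 0, 0]],
    [[0, 0, 0], [0, 0, 0]],
    [[0, 0, 0], [0, 0, 0]],
    [[0, 0, 0], [0, 0, 0]],
    [[0, 0, 0], [0, 0, 0]],
    [[0, 0, 0], [0, 0, 0]],
  ],
  jaw=0,
)

```text
clock: 3.45
tool_pos: [0.4483, -0.255, 0.007]
tcp_rot: [0.001, 0.997, 0.073, 0.003]
contact_force: [-0.2, -0.4, -0.2]
gripper_width: 0.004
```

```bash
python3 -c "
from h import *
to(.447,-.253,.003,7.6)
snap('wrist','w2')
p=snap('top','t2')[0]
cv2.imwrite('pics/t2a.png',cv2.resize(p[110:260,250:450,::-1],(800,600),interpolation=cv2.INTER_CUBIC))"
```

```text
t 3.45 tcp [ 0.4483 -0.255   0.007 ] psi 8.32 w 0.4 F [-0.2 -0.4 -0.2] q [-31.  33. 113.   0.  34.  50.]
shift [-0.04 -0.09  0.16] turn [ 0.02 -0.07  0.14]
```

View pics/w2.png

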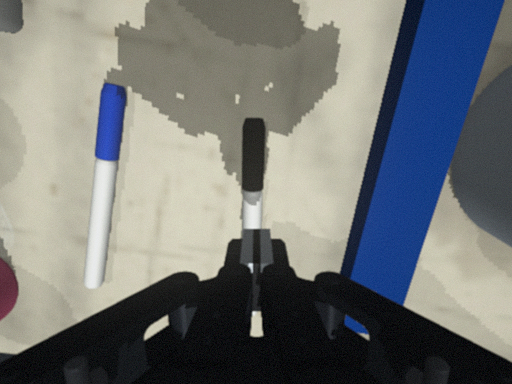

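View pics/t2a.png

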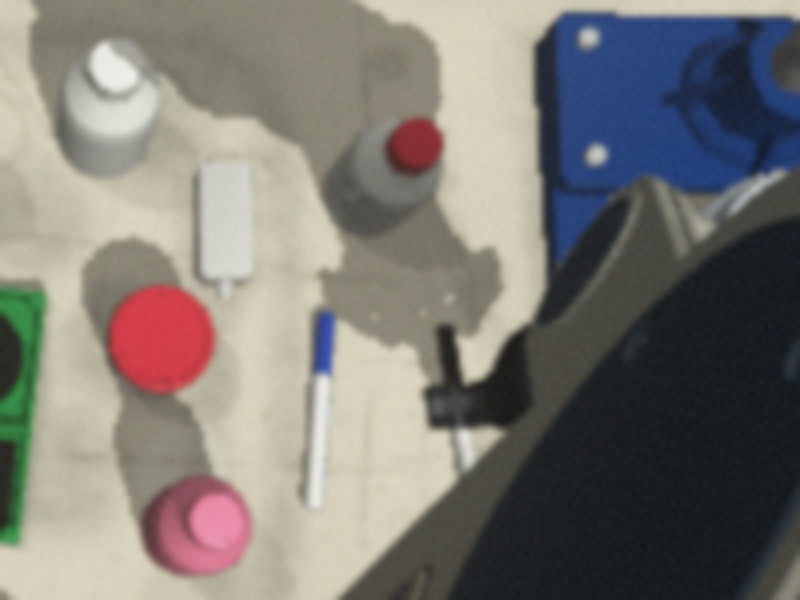

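Emit:
carry_out(
  plan=[
    [[0, 0, -0.8], [0, 0, 0]],
    [[0, 0, 0], [0, 0, 0]],
    [[0, 0, 0], [0, 0, 0]],
  ],
  jaw=26,
)

```text
clock: 3.8
tool_pos: [0.4474, -0.2545, 0.0266]
tcp_rot: [0.0, 0.997, 0.073, 0.002]
contact_force: [-0.6, 0.1, 0.3]
gripper_width: 0.302
```

Emit:
carry_out(
  plan=[
    [[0, 0, 0.4], [0, 0, 0]],
    [[0, 0, 0.4], [0, 0, 0]],
    [[0, 0, 0.2], [0, 0, 0]],
    [[0, 0, 0], [0, 0, 0]],
  ],
)

```text
clock: 4.13
tool_pos: [0.4471, -0.2542, -0.002]
tcp_rot: [-0.0, 0.997, 0.073, 0.002]
contact_force: [-0.3, -0.6, -0.2]
gripper_width: 0.307
```

```bash
python3 -c "
from h import *
to(.447,-.254,.000,7.6)
snap('wrist','w3')"
```

```text
t 4.13 tcp [ 0.4471 -0.2542 -0.002 ] psi 8.32 w 26.2 F [-0.3 -0.6 -0.2] q [-31.  34. 113.   0.  33.  50.]
shift [-0.   -0.01 -0.08] turn [ 0.   -0.05  0.14]
```

View pics/w3.png

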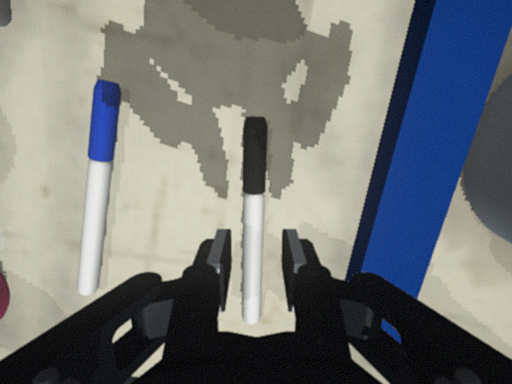

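```bash
python3 -c "
from h import *
p,d,K,T=load('w3');C=cloud(d,K,T)
for u,v in [(222,236),(222,245),(228,236),(222,265),(291,236),(291,250),(291,265),(254,240),(254,280)]: print(u,v,C[v,u].round(4))
"
```

```text
222 236 [ 0.4561 -0.2371  0.0446]
222 245 [ 0.4557 -0.2381  0.0528]
228 236 [ 0.4568 -0.2399  0.0452]
222 265 [ 0.4561 -0.2399  0.0704]
291 236 [ 0.461 -0.269  0.045]
291 250 [ 0.4609 -0.2675  0.0592]
291 265 [ 0.4596 -0.2665  0.0696]
254 240 [ 0.4417 -0.2542  0.0136]
254 280 [ 0.4151 -0.258   0.0131]
```

```bash
python3 -c "
from h import *
p,d,K,T=load('w3');C=cloud(d,K,T)
for u in (212,216,220,224,228,288,292,296):
  print(u,[(v,C[v,u,2].round(3),p[v,u].sum()) for v in range(222,242,2)])
"
```

```text
212 [(222, np.float64(0.001), np.uint64(610)), (224, np.float64(0.001), np.uint64(620)), (226, np.float64(0.001), np.uint64(607)), (228, np.float64(0.001), np.uint64(606)), (230, np.float64(0.001), np.uint64(600)), (232, np.float64(0.0), np.uint64(602)), (234, np.float64(-0.0), np.uint64(606)), (236, np.float64(-0.0), np.uint64(611)), (238, np.float64(0.001), np.uint64(483)), (240, np.float64(0.04), np.uint64(125))]
216 [(222, np.float64(0.001), np.uint64(597)), (224, np.float64(0.001), np.uint64(583)), (226, np.float64(0.001), np.uint64(598)), (228, np.float64(0.0), np.uint64(571)), (230, np.float64(0.0), np.uint64(463)), (232, np.float64(0.04), np.uint64(357)), (234, np.float64(0.043), np.uint64(286)), (236, np.float64(0.045), np.uint64(261)), (238, np.float64(0.047), np.uint64(230)), (240, np.float64(0.049), np.uint64(242))]
220 [(222, np.float64(0.0), np.uint64(561)), (224, np.float64(-0.0), np.uint64(553)), (226, np.float64(0.001), np.uint64(566)), (228, np.float64(0.001), np.uint64(492)), (230, np.float64(0.038), np.uint64(244)), (232, np.float64(0.04), np.uint64(241)), (234, n
[... 1567 characters left out ...]
at64(0.0), np.uint64(530)), (230, np.float64(0.037), np.uint64(269)), (232, np.float64(0.04), np.uint64(258)), (234, np.float64(0.043), np.uint64(244)), (236, np.float64(0.044), np.uint64(242)), (238, np.float64(0.047), np.uint64(256)), (240, np.float64(0.049), np.uint64(253))]
296 [(222, np.float64(-0.001), np.uint64(610)), (224, np.float64(0.001), np.uint64(617)), (226, np.float64(0.0), np.uint64(617)), (228, np.float64(0.001), np.uint64(580)), (230, np.float64(0.037), np.uint64(420)), (232, np.float64(0.04), np.uint64(314)), (234, np.float64(0.043), np.uint64(236)), (236, np.float64(0.044), np.uint64(257)), (238, np.float64(0.047), np.uint64(249)), (240, np.float64(0.05), np.uint64(243))]
```

```bash
python3 -c "
from h import *
for n,t in (('w1',(.4044,-.2194,.1996)),('w2',(.4483,-.255,.007)),('w3',(.4471,-.2542,-.002))):
  p,d,K,T=load(n);C=cloud(d,K,T)
  c=T[:3,:3].T@(np.array(t)-T[:3,3]);q=K@c;print(n,T[:3,3].round(4),'TCP px',(q[:2]/q[2]).round(1),c.round(3))
  print([(v,C[v,256].round(3).tolist()) for v in range(215,330,6)] if n=='w2' else '')
"
```

```text
w1 [ 0.4766 -0.2114  0.3763] TCP px [255.6 221.3] [-0.    0.02  0.19]

w2 [ 0.5186 -0.2447  0.1843] TCP px [255.6 221.4] [-0.    0.02  0.19]
[(215, [0.454, -0.254, 0.012]), (221, [0.451, -0.255, 0.013]), (227, [0.447, -0.256, 0.012]), (233, [0.46, -0.254, 0.05]), (239, [0.459, -0.254, 0.056]), (245, [0.459, -0.254, 0.063]), (251, [0.46, -0.254, 0.069]), (257, [0.459, -0.254, 0.073]), (263, [0.459, -0.254, 0.078]), (269, [0.457, -0.254, 0.078]), (275, [0.455, -0.254, 0.079]), (281, [0.452, -0.255, 0.079]), (287, [0.449, -0.255, 0.079]), (293, [0.446, -0.255, 0.079]), (299, [0.444, -0.256, 0.079]), (305, [0.44, -0.256, 0.078]), (311, [0.437, -0.257, 0.078]), (317, [0.373, -0.266, 0.001]), (323, [0.368, -0.267, 0.001]), (329, [0.363, -0.268, 0.0])]
w3 [ 0.5179 -0.2442  0.1752] TCP px [255.5 221.3] [-0.    0.02  0.19]
```

Emit:
carry_out(
  plan=[
    [[0, 0, 0.4], [0, 0, 0]],
    [[0, 0, 0.4], [0, 0, 0]],
    [[0, 0, 0.1], [0, 0, 0]],
    [[0, 0, 0], [0, 0, 0]],
  ],
)

```text
clock: 4.52
tool_pos: [0.4465, -0.2538, -0.0278]
tcp_rot: [-0.001, 0.997, 0.073, 0.001]
contact_force: [-0.9, -0.5, -0.4]
gripper_width: 0.306
```

```bash
python3 -c "
from h import *
to(.447,-.254,-.036,7.6)
p,d,K,T=snap('wrist','w4');C=cloud(d,K,T)
for u in (220,292):
  print(u,[(v,C[v,u,2].round(3)) for v in range(222,242,2)])
"
```

```text
t 4.52 tcp [ 0.4465 -0.2538 -0.0278] psi 8.32 w 26.2 F [-0.9 -0.5 -0.4] q [-31.  37. 113.   0.  30.  50.]
shift [0.02 0.01 0.33] turn [-0.01 -0.03  0.14]
220 [(222, np.float64(0.001)), (224, np.float64(0.0)), (226, np.float64(-0.001)), (228, np.float64(0.001)), (230, np.float64(0.011)), (232, np.float64(0.014)), (234, np.float64(0.016)), (236, np.float64(0.018)), (238, np.float64(0.022)), (240, np.float64(0.025))]
292 [(222, np.float64(0.001)), (224, np.float64(0.001)), (226, np.float64(-0.0)), (228, np.float64(-0.0)), (230, np.float64(0.013)), (232, np.float64(0.014)), (234, np.float64(0.016)), (236, np.float64(0.019)), (238, np.float64(0.021)), (240, np.float64(0.149))]
```

View pics/w4.png

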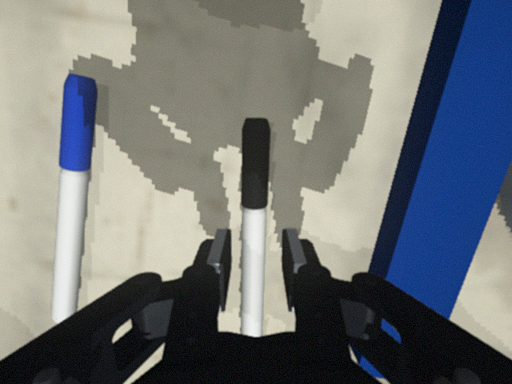

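Emit:
carry_out(
  plan=[
    [[0, 0, 0.15], [0, 0, 0]],
    [[0, 0, 0.1], [0, 0, 0]],
    [[0, 0, 0], [0, 0, 0]],
  ],
)

```text
clock: 4.82
tool_pos: [0.4469, -0.2541, -0.0339]
tcp_rot: [-0.0, 0.997, 0.073, 0.001]
contact_force: [-0.8, -0.0, 0.3]
gripper_width: 0.302
```

Emit:
carry_out(
  plan=[
    [[0, 0, 0], [0, 0, 0]],
    [[0, 0, 0], [0, 0, 0]],
    [[0, 0, 0], [0, 0, 0]],
    [[0, 0, 0], [0, 0, 0]],
    [[0, 0, 0], [0, 0, 0]],
  ],
  jaw=0,
)

```text
clock: 5.23
tool_pos: [0.4483, -0.2549, -0.0327]
tcp_rot: [0.001, 0.997, 0.073, 0.003]
contact_force: [-0.1, 0.4, 0.6]
gripper_width: 0.117
```

Emit:
carry_out(
  plan=[
    [[0, 0, -0.3], [0, 0, 0]],
    [[0, 0, -0.7], [0, 0, 0]],
    [[0, 0, -1], [0, 0, 0]],
    [[0, 0, -1], [0, 0, 0]],
    [[0, 0, -1], [0, 0, 0]],
    [[0, 0, -1], [0, 0, -0.9]],
    [[0, 0, -1], [0, 0, -0.9]],
    [[0, 0, -1], [0, 0, -0.9]],
    [[0, 0, 0], [0, 0, -0.9]],
    [[0, 0, 0], [0, 0, -0.9]],
  ],
)

```text
clock: 6.07
tool_pos: [0.4455, -0.2537, 0.1537]
tcp_rot: [0.0, 0.962, 0.273, 0.002]
contact_force: [0.2, 0.3, -0.3]
gripper_width: 0.115
```

```bash
python3 -c "
from h import *
to(.40,.125,.15,84)"
```

```text
t 6.07 tcp [ 0.4455 -0.2537  0.1537] psi 31.7 w 9.8 F [ 0.2  0.3 -0.3] q [-31.  18. 110.   0.  52.  27.]
shift [  6.41 -13.84   0.15] turn [  0.03  -0.03 -10.46]
```

Emit:
carry_out(
  plan=[
    [[0.44, -0.9, 0], [0, 0, -1]],
    [[0.52, -0.86, 0], [0, 0, -1]],
    [[0.6, -0.81, 0], [0, 0, -1]],
    [[0.66, -0.75, 0], [0, 0, -1]],
    [[0.73, -0.69, 0], [0, 0, -1]],
    [[0.78, -0.63, 0], [0, 0, -1]],
    [[0.83, -0.56, 0], [0, 0, -1]],
    [[0.88, -0.48, 0], [0, 0, -1]],
    [[0.92, -0.4, 0], [0, 0, -1]],
    [[0.95, -0.32, 0], [0, 0, -1]],
  ],
)

```text
clock: 6.9
tool_pos: [0.4169, 0.0006, 0.1598]
tcp_rot: [0.006, 0.744, 0.668, 0.004]
contact_force: [-0.2, 0.3, -0.5]
gripper_width: 0.112
```

```bash
python3 -c "
from h import *
to(.41,.05,.15,84)
snap('wrist','w5')"
```

```text
t 6.9 tcp [0.4169 0.0006 0.1598] psi 83.79 w 9.5 F [-0.2  0.3 -0.5] q [ -1.  10. 121.  -0.  49.   5.]
shift [ 1.93 -0.5   0.38] turn [ 0.16  0.03 -0.04]
```

View pics/w5.png

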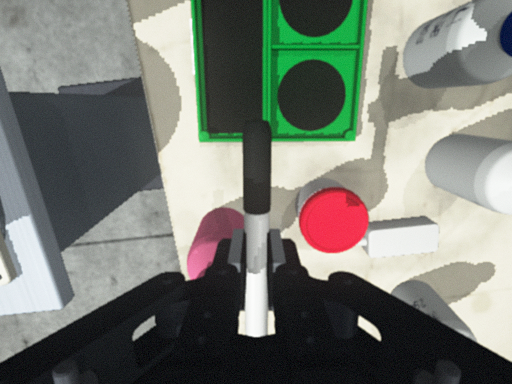

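```bash
python3 -c "
from h import *
p,d,K,T=load('w5')
cv2.imwrite('pics/w5a.png',cv2.resize(p[0:150,180:380,::-1],(800,600),interpolation=cv2.INTER_CUBIC))
C=cloud(d,K,T)
for a in [(201,141),(354,139),(193,0),(367,0),(353,137),(201,137)]:
  print(a,plane(K,T,*a,.016).round(4))
"
```

```text
(201, 141) [0.3656 0.0373 0.016 ]
(354, 139) [0.5261 0.0219 0.016 ]
(193, 0) [0.3789 0.1669 0.016 ]
(367, 0) [0.5403 0.1502 0.016 ]
(353, 137) [0.5251 0.0241 0.016 ]
(201, 137) [0.3663 0.0415 0.016 ]
```

View pics/w5a.png

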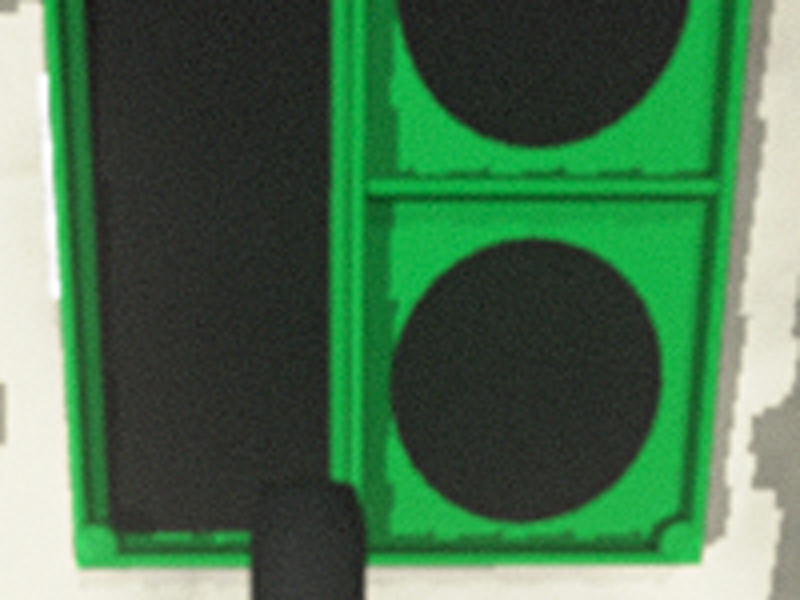

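```bash
python3 -c "
from h import *
p,d,K,T=load('w5');print(plane(K,T,311.6,94.8,.004), plane(K,T,180+535/4,0,.004))
to(.41,.125,.06,84.2)"
```

```text
[0.48622706 0.07113308 0.004     ] [0.49314796 0.15842098 0.004     ]
t 6.95 tcp [0.4159 0.0035 0.1596] psi 84.14 w 10.0 F [-1.4  0.3 -0.2] q [ -1.   9. 121.  -0.  49.   5.]
shift [ 4.82 -0.78  3.97] turn [ 0.15  0.02 -0.01]
```

Emit:
carry_out(
  plan=[
    [[0.8, -0.13, 0.3], [0, 0, 0]],
    [[0.8, -0.13, 0.5], [0, 0, 0]],
    [[0.8, -0.13, 0.7], [0, 0, 0]],
    [[0.8, -0.13, 0.8], [0, 0, 0]],
    [[0.8, -0.13, 0.8], [0, 0, 0]],
    [[0.8, -0.13, 0.8], [0, 0, 0]],
    [[0, 0, 0], [0, 0, 0]],
  ],
)

```text
clock: 7.53
tool_pos: [0.4118, 0.1319, 0.0633]
tcp_rot: [0.009, 0.741, 0.671, 0.008]
contact_force: [0.4, 0.0, 0.2]
gripper_width: 0.114
```

```bash
python3 -c "
from h import *
to(.41,.125,-.026,84.2)"
```

```text
t 7.53 tcp [0.4118 0.1319 0.0633] psi 84.33 w 9.8 F [0.4 0.  0.2] q [ 17.  21. 123.  -1.  34.  23.]
shift [-0.29 -0.13  3.57] turn [ 0.28 -0.01  0.03]
```

Emit:
carry_out(
  plan=[
    [[-0.15, -0.06, 0.7], [0.14, 0, 0]],
    [[-0.14, -0.06, 0.7], [0.14, 0, 0]],
    [[0, 0, 0.7], [0, 0, 0]],
    [[0, 0, 0.6], [0, 0, 0]],
    [[0, 0, 0.5], [0, 0, 0]],
    [[0, 0, 0], [0, 0, 0]],
  ],
)

```text
clock: 8.03
tool_pos: [0.4104, 0.1256, -0.0166]
tcp_rot: [0.0, 0.74, 0.673, 0.001]
contact_force: [-0.3, 0.6, 0.3]
gripper_width: 0.112
```

```bash
python3 -c "
from h import *
to(.41,.125,-.026,84.2)
snap('wrist','w6')"
```

```text
t 8.03 tcp [ 0.4104  0.1256 -0.0166] psi 84.58 w 9.6 F [-0.3  0.6  0.3] q [ 15.  32. 124.   0.  24.  21.]
shift [-0.02 -0.02  0.38] turn [ 0.03 -0.02  0.08]
```

View pics/w6.png

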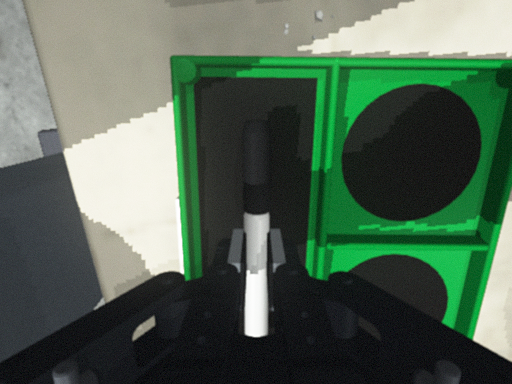

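Emit:
carry_out(
  plan=[
    [[0, 0, 0.2], [0, 0, 0]],
    [[0, 0, 0.12], [0, 0, 0]],
    [[0, 0, 0], [0, 0, 0]],
  ],
)

```text
clock: 8.33
tool_pos: [0.4126, 0.1256, -0.0219]
tcp_rot: [0.001, 0.74, 0.673, 0.003]
contact_force: [1.1, -0.0, 0.0]
gripper_width: 0.113
```

Emit:
carry_out(
  plan=[
    [[0, 0, 0], [0, 0, 0]],
    [[0, 0, 0], [0, 0, 0]],
    [[0, 0, 0], [0, 0, 0]],
  ],
  jaw=28,
)

```text
clock: 8.58
tool_pos: [0.4137, 0.1258, -0.0205]
tcp_rot: [0.002, 0.74, 0.673, 0.004]
contact_force: [-0.4, -1.0, 0.5]
gripper_width: 0.327
```

Emit:
carry_out(
  plan=[
    [[0, 0, -0.2], [0, 0, 0]],
    [[0, 0, -0.5], [0, 0, 0]],
    [[0, 0, -1], [0, 0, 0]],
    [[0, 0, -1], [0, 0, 0]],
    [[0, 0, -1], [0, 0, 0]],
    [[0, 0, -1], [0, 0, 0]],
    [[0, 0, -1], [0, 0, 0]],
    [[0, 0, -1], [0, 0, 0]],
  ],
)

```text
clock: 9.25
tool_pos: [0.4076, 0.1242, 0.1526]
tcp_rot: [-0.0, 0.74, 0.673, -0.0]
contact_force: [0.6, 0.5, 0.6]
gripper_width: 0.327
```

```bash
python3 -c "
from h import *
to(.453,-.1608,.15,-4.5)
snap('wrist','w7')"
```

```text
t 9.25 tcp [0.4076 0.1242 0.1526] psi 84.58 w 27.9 F [0.6 0.5 0.6] q [ 15.  11. 120.   0.  49.  21.]
shift [-11.18   2.88   0.1 ] turn [-1.000e-02  0.000e+00  1.782e+01]
```

View pics/w7.png

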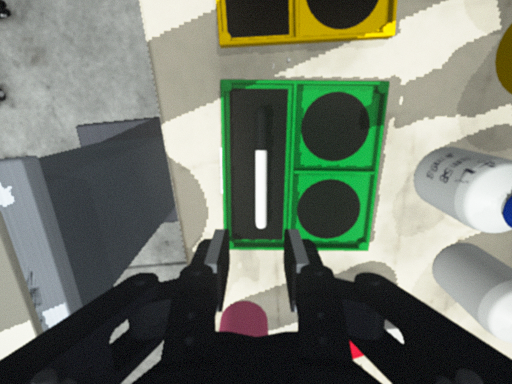

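Emit:
carry_out(
  plan=[
    [[-0.93, 0.23, 0], [0, 0, 1]],
    [[-0.91, 0.31, 0], [0, 0, 1]],
    [[-0.88, 0.39, 0], [0, 0, 1]],
    [[-0.84, 0.47, 0], [0, 0, 1]],
    [[-0.8, 0.54, 0], [0, 0, 1]],
    [[-0.75, 0.6, 0], [0, 0, 1]],
    [[-0.69, 0.67, 0], [0, 0, 1]],
    [[-0.63, 0.73, 0], [0, 0, 1]],
    [[-0.57, 0.78, 0], [0, 0, 1]],
    [[-0.5, 0.82, 0], [0, 0, 1]],
  ],
)

```text
clock: 10.13
tool_pos: [0.4457, -0.1189, 0.1646]
tcp_rot: [0.001, 0.959, 0.283, 0.011]
contact_force: [0.4, -0.0, 0.1]
gripper_width: 0.332
```

Emit:
carry_out(
  plan=[
    [[-0.42, 0.86, 0], [0, 0, 1]],
    [[-0.2, 0.5, 0], [0, 0, 1]],
    [[0, 0, 0], [0, 0, 1]],
    [[0, 0, 0], [0, 0, 1]],
    [[0, 0, 0], [0, 0, 1]],
    [[0, 0, 0], [0, 0, 1]],
    [[0, 0, 0], [0, 0, 1]],
  ],
)

```text
clock: 10.72
tool_pos: [0.4491, -0.1635, 0.1662]
tcp_rot: [-0.002, 0.999, -0.038, 0.012]
contact_force: [0.1, -0.2, -0.6]
gripper_width: 0.324
```

```bash
python3 -c "
from h import *
to(.453,-.1608,.01,-4.5)
snap('wrist','w8')"
```

```text
t 10.72 tcp [ 0.4491 -0.1635  0.1662] psi -4.38 w 27.6 F [ 0.1 -0.2 -0.6] q [-22.  14. 114.   1.  51.  72.]
shift [ 0.   -0.09  6.25] turn [-0.05 -0.27  0.03]
```

View pics/w8.png

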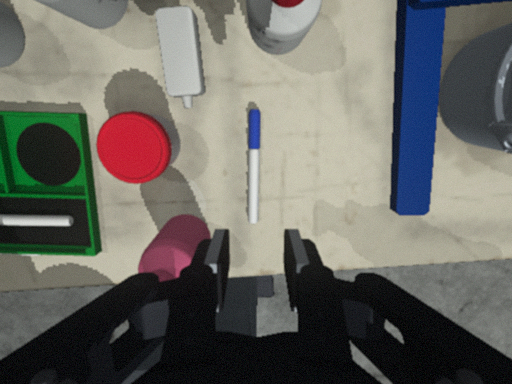

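Emit:
carry_out(
  plan=[
    [[0, -0.02, 0.9], [0, -0.13, 0]],
    [[0, -0.02, 0.9], [0, -0.13, 0]],
    [[0, -0.02, 0.9], [0, 0, 0]],
    [[0, -0.02, 0.9], [0, 0, 0]],
    [[0, 0, 0.9], [0, 0, 0]],
    [[0, 0, 0.9], [0, 0, 0]],
    [[0, 0, 0.5], [0, 0, 0]],
    [[0, 0, 0], [0, 0, 0]],
  ],
)

```text
clock: 11.43
tool_pos: [0.4533, -0.1617, 0.017]
tcp_rot: [-0.001, 0.999, -0.032, 0.004]
contact_force: [-1.3, -0.5, -0.7]
gripper_width: 0.326
```

```bash
python3 -c "
from h import *
to(.453,-.1608,-.034,-4.5)
snap('wrist','w9')"
```

```text
t 11.43 tcp [ 0.4533 -0.1617  0.017 ] psi -3.68 w 27.9 F [-1.3 -0.5 -0.7] q [-21.  30. 117.   0.  32.  72.]
shift [-0.03 -0.03  2.04] turn [-0.02 -0.1   0.16]
```

View pics/w9.png

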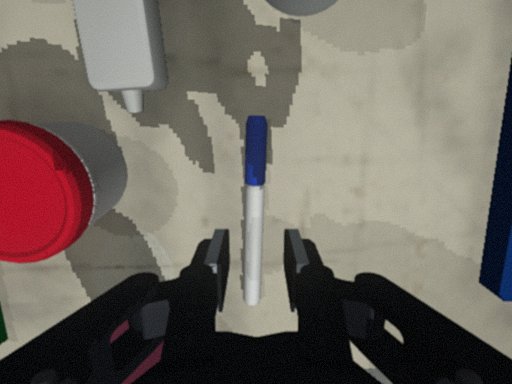

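Emit:
carry_out(
  plan=[
    [[0, 0, 0.7], [0, 0, 0]],
    [[0, 0, 0.6], [0, 0, 0]],
    [[0, 0, 0.4], [0, 0, 0]],
    [[0, 0, 0.25], [0, 0, 0]],
    [[0, 0, 0], [0, 0, 0]],
  ],
)

```text
clock: 11.9
tool_pos: [0.458, -0.1631, -0.0278]
tcp_rot: [0.001, 1.0, -0.03, 0.008]
contact_force: [-0.5, -1.0, -0.4]
gripper_width: 0.33
```

Emit:
carry_out(
  plan=[
    [[-0.1, 0, 0.18], [0, 0, 0]],
    [[0, 0, 0.05], [0, 0, 0]],
    [[0, 0, 0], [0, 0, 0]],
  ],
)

```text
clock: 12.15
tool_pos: [0.4566, -0.1634, -0.0324]
tcp_rot: [0.001, 1.0, -0.029, 0.01]
contact_force: [0.3, -0.1, 0.8]
gripper_width: 0.329
```

Emit:
carry_out(
  plan=[
    [[0, 0, 0], [0, 0, 0]],
    [[0, 0, 0], [0, 0, 0]],
    [[0, 0, 0], [0, 0, 0]],
    [[0, 0, 0], [0, 0, 0]],
  ],
  jaw=0,
)

```text
clock: 12.48
tool_pos: [0.4573, -0.1637, -0.031]
tcp_rot: [0.001, 1.0, -0.029, 0.011]
contact_force: [0.4, 0.2, -0.8]
gripper_width: 0.112
```

Emit:
carry_out(
  plan=[
    [[0, 0, -0.4], [0, 0, 0]],
    [[0, 0, -0.8], [0, 0, 0]],
    [[0, 0, -1], [0, 0, 0]],
    [[0, 0, -1], [0, 0, 0]],
    [[0, 0, -1], [0, 0, 0]],
    [[0, 0, -1], [0, 0, -1]],
    [[0, 0, -1], [0, 0, -1]],
    [[0, 0, -1], [0, 0, -1]],
    [[0, 0, -0.5], [0, 0, -1]],
    [[0, 0, 0], [0, 0, -1]],
  ],
)

```text
clock: 13.32
tool_pos: [0.4512, -0.1623, 0.176]
tcp_rot: [0.004, 0.981, 0.196, 0.01]
contact_force: [0.1, -0.3, -0.3]
gripper_width: 0.11
```

```bash
python3 -c "
from h import *
to(.424,.22,.16,87.4)"
```

```text
t 13.32 tcp [ 0.4512 -0.1623  0.176 ] psi 22.63 w 9.4 F [ 0.1 -0.3 -0.3] q [-21.  13. 113.   0.  52.  46.]
shift [  4.87 -14.54   0.57] turn [  0.22  -0.11 -12.95]
```

Emit:
carry_out(
  plan=[
    [[0.32, -0.95, 0], [0.1, -0.1, -1]],
    [[0.4, -0.92, 0], [0.1, 0, -1]],
    [[0.48, -0.88, 0], [0, 0, -1]],
    [[0.55, -0.84, 0], [0, 0, -1]],
    [[0.62, -0.79, 0], [0, 0, -1]],
    [[0.69, -0.73, 0], [0, 0, -1]],
    [[0.75, -0.67, 0], [0, 0, -1]],
    [[0.81, -0.6, 0], [0, 0, -1]],
    [[0.86, -0.53, 0], [0, 0, -1]],
    [[0.9, -0.45, 0], [0, 0, -1]],
  ],
)

```text
clock: 14.15
tool_pos: [0.4271, 0.0936, 0.1874]
tcp_rot: [0.003, 0.795, 0.607, 0.008]
contact_force: [-1.0, -0.5, -0.7]
gripper_width: 0.115
```

Emit:
carry_out(
  plan=[
    [[0.93, -0.37, 0], [0, 0, -1]],
    [[0.96, -0.29, 0], [0, 0, -1]],
    [[0.98, -0.2, 0], [0, 0, -0.95]],
    [[1, -0.13, 0], [0, 0, 0]],
    [[0, 0, 0], [0, 0, 0]],
  ],
)

```text
clock: 14.57
tool_pos: [0.4122, 0.2011, 0.1918]
tcp_rot: [0.005, 0.703, 0.711, 0.01]
contact_force: [0.1, 0.3, -0.3]
gripper_width: 0.11
```

```bash
python3 -c "
from h import *
to(.424,.342,.06,87.4)
p=snap('wrist','w10')[0]
cv2.imwrite('pics/w10a.png',cv2.resize(p[0:250,120:420,::-1],(720,600),interpolation=cv2.INTER_CUBIC))"
```

```text
t 14.57 tcp [0.4122 0.2011 0.1918] psi 90.72 w 9.4 F [ 0.1  0.3 -0.3] q [ 25.  10. 115.  -0.  54.  24.]
shift [5.59 0.43 5.32] turn [ 0.23 -0.09  0.66]
```

View pics/w10a.png

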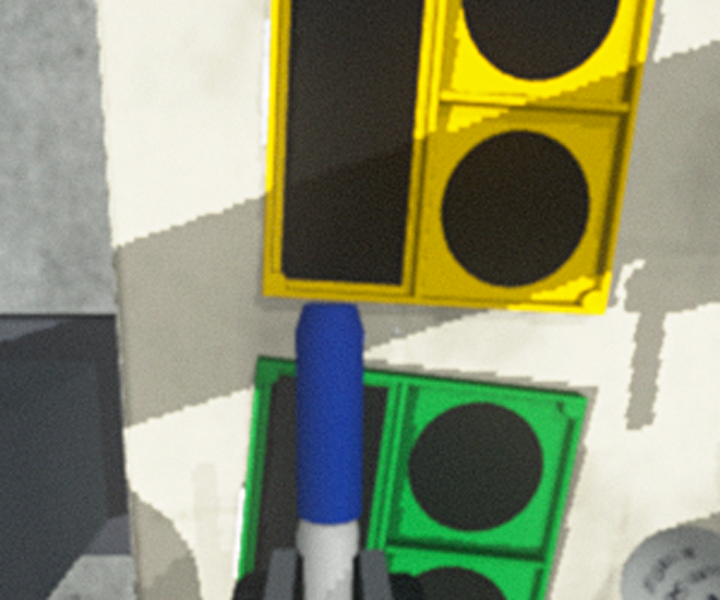

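```bash
python3 -c "
from h import *
p,d,K,T=load('w10')
g=lambda X,Y,h:plane(K,T,120+(X+.5)/2.4-.5,(Y+.5)/2.4-.5,h)[:2]
A=g(264,297,.016);B=g(605,313,.016);D=g(516,208,.004)
v=B-A;a=np.degrees(np.arctan2(v[1],v[0]));print(A,B,np.linalg.norm(v),a,D)
for yaw in(a,-2.6):
  c,s=np.cos(np.radians(yaw)),np.sin(np.radians(yaw));R=np.array([[c,-s],[s,c]])
  cen=(A+B)/2+R@[0,.092];cd=D-R@[.036,-.046]
  print(yaw,cen,cd,'slot',cen+R@[-.045,0],'wells',cen+R@[.036,-.046],cen+R@[.036,.046])
"
```

```text
[0.38596959 0.24917235] [0.54998144 0.24363445] 0.16410532270289785 -1.9338708111632237 [0.5059993  0.29157923]
-1.9338708111632237 [0.47108015 0.338351  ] [0.47157213 0.33876788] slot [0.42610578 0.33986957] wells [0.50550733 0.29116235] [0.50861196 0.38310995]
-2.6 [0.47214891 0.3383087 ] [0.47212306 0.33916494] slot [0.42719524 0.34035003] wells [0.50602515 0.29072298] [0.51019855 0.38262828]
```

Emit:
carry_out(
  plan=[
    [[0.9, 0.09, 0.4], [0.2, -0.09, 0.6]],
    [[0.9, 0.06, 0.6], [0, 0, 0]],
    [[0.9, 0.05, 0.8], [0, 0, 0]],
    [[0.9, 0.05, 0.8], [0, 0, 0]],
    [[0.9, 0.05, 0.8], [0, 0, 0]],
    [[0.9, 0.05, 0.8], [0, 0, 0]],
    [[0, 0, 0.8], [0, 0, 0]],
    [[0, 0, 0], [0, 0, 0]],
  ],
)

```text
clock: 15.28
tool_pos: [0.4291, 0.3351, 0.0676]
tcp_rot: [0.003, 0.724, 0.69, 0.003]
contact_force: [-0.6, -0.2, -0.8]
gripper_width: 0.108
```

```bash
python3 -c "
from h import *
to(.4265,.340,-.024,87.6)"
```

```text
t 15.28 tcp [0.4291 0.3351 0.0676] psi 87.31 w 9.3 F [-0.6 -0.2 -0.8] q [ 37.  28. 109.  -0.  43.  40.]
shift [ 0.19 -0.15  3.66] turn [ 0.11 -0.   -0.06]
```

Emit:
carry_out(
  plan=[
    [[0.1, -0.08, 0.7], [0.1, 0, 0]],
    [[0.09, -0.07, 0.8], [0, 0, 0]],
    [[0, 0, 0.8], [0, 0, 0]],
    [[0, 0, 0.7], [0, 0, 0]],
    [[0, 0, 0.3], [0, 0, 0]],
    [[0, 0, 0], [0, 0, 0]],
  ],
)

```text
clock: 15.78
tool_pos: [0.4293, 0.3364, -0.0114]
tcp_rot: [0.0, 0.725, 0.689, 0.001]
contact_force: [-0.6, 1.4, -0.3]
gripper_width: 0.114
```

```bash
python3 -c "
from h import *
to(.4265,.340,-.024,87.6)"
```

```text
t 15.78 tcp [ 0.4293  0.3364 -0.0114] psi 87.03 w 9.7 F [-0.6  1.4 -0.3] q [ 37.  36. 109.  -0.  34.  40.]
shift [ 0.14 -0.12  0.5 ] turn [ 0.03 -0.02 -0.11]
```

Emit:
carry_out(
  plan=[
    [[0.1, -0.1, 0.3], [0, 0, 0]],
    [[0, 0, 0.15], [0, 0, 0]],
    [[0, 0, 0], [0, 0, 0]],
  ],
)

```text
clock: 16.03
tool_pos: [0.4287, 0.3388, -0.0203]
tcp_rot: [0.001, 0.726, 0.688, 0.003]
contact_force: [-0.9, -0.2, -0.2]
gripper_width: 0.117
```

Emit:
carry_out(
  plan=[
    [[0, 0, 0], [0, 0, 0]],
    [[0, 0, 0], [0, 0, 0]],
    [[0, 0, 0], [0, 0, 0]],
  ],
  jaw=28,
)

```text
clock: 16.28
tool_pos: [0.4297, 0.3396, -0.0185]
tcp_rot: [0.001, 0.726, 0.688, 0.004]
contact_force: [0.7, -0.2, 0.2]
gripper_width: 0.329
```

Emit:
carry_out(
  plan=[
    [[0, 0, -0.3], [0, 0, 0]],
    [[0, 0, -0.6], [0, 0, 0]],
    [[0, 0, -1], [0, 0, 0]],
    [[0, 0, -1], [0, 0, 0]],
    [[0, 0, -1], [0, 0, 0]],
    [[0, 0, -1], [0, 0, 0]],
    [[0, 0, -1], [0, 0, 0]],
    [[0, 0, -1], [0, 0, 0]],
    [[0, 0, -1], [0, 0, 0]],
  ],
)

```text
clock: 17.03
tool_pos: [0.4247, 0.3365, 0.1879]
tcp_rot: [0.0, 0.726, 0.688, 0.0]
contact_force: [0.0, 0.0, -0.4]
gripper_width: 0.331
```

```bash
python3 -c "
from h import *
to(.56,0,.18,60)
snap('wrist','w11')"
```

```text
t 17.03 tcp [0.4247 0.3365 0.1879] psi 86.97 w 28.3 F [ 0.   0.  -0.4] q [ 37.  18. 104.  -0.  58.  40.]
shift [-13.16   6.11   0.32] turn [0.01 0.   5.39]
```

View pics/w11.png

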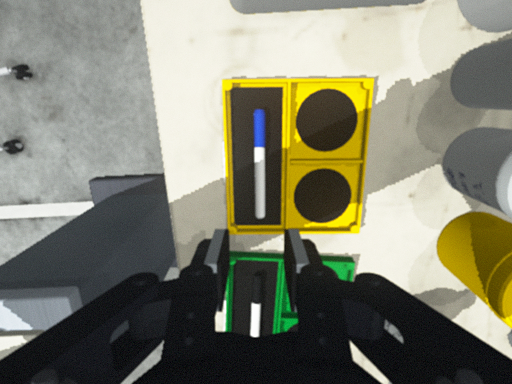

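Emit:
carry_out(
  plan=[
    [[-0.95, 0.42, 0], [0, 0, 0]],
    [[-0.95, 0.42, 0], [0, 0, 0]],
    [[-0.95, 0.42, 0], [0, 0, 0]],
    [[-0.95, 0.42, 0], [0, 0, 0]],
    [[-0.95, 0.42, 0], [0, 0, 0]],
    [[-0.95, 0.42, 0], [0, 0, 0]],
    [[-0.95, 0.42, 0], [0, 0, 0]],
    [[-0.95, 0.42, 0], [0, 0, 0]],
    [[-0.95, 0.42, 0], [0, 0, 0]],
    [[-0.95, 0.42, 0], [0, 0, 0]],
  ],
  jaw=60,
)

```text
clock: 17.92
tool_pos: [0.5242, 0.0923, 0.2041]
tcp_rot: [0.003, 0.722, 0.692, 0.013]
contact_force: [0.5, -0.2, -0.7]
gripper_width: 0.707
```

Emit:
carry_out(
  plan=[
    [[-0.95, 0.42, 0], [0, 0, 0]],
    [[-0.95, 0.42, 0], [0, 0, 0]],
    [[-0.95, 0.42, 0], [0, 0, 0]],
    [[-0.95, 0.42, 0], [0, 0, 0]],
    [[-0.95, 0.42, 0], [0, 0, 0]],
    [[0, 0, 0], [0, 0, 0]],
  ],
)

```text
clock: 18.42
tool_pos: [0.574, -0.0387, 0.2074]
tcp_rot: [0.005, 0.723, 0.691, 0.015]
contact_force: [0.1, -0.0, 0.5]
gripper_width: 0.7
```

```bash
python3 -c "
from h import *
to(.638,-.016,.13,87)
p,d,K,T=snap('wrist','w12');C=cloud(d,K,T)
for u in (200,190,310,320):
  print(u,[(v,C[v,u].round(3).tolist()) for v in range(220,250,6)])
"
```

```text
t 18.42 tcp [ 0.574  -0.0387  0.2074] psi 87.43 w 59.8 F [ 0.1 -0.   0.5] q [ -6.  19. 100.   1.  59.  -4.]
shift [0.97 2.43 3.18] turn [ 0.32 -0.17  0.08]
200 [(220, [0.502, -0.115, 0.001]), (226, [0.501, -0.123, 0.002]), (232, [0.5, -0.132, 0.001]), (238, [0.499, -0.141, 0.001]), (244, [0.498, -0.15, -0.0])]
190 [(220, [0.488, -0.114, -0.0]), (226, [0.487, -0.122, 0.001]), (232, [0.486, -0.131, 0.0]), (238, [0.543, -0.027, 0.255]), (244, [0.544, -0.029, 0.259])]
310 [(220, [0.65, -0.122, 0.002]), (226, [0.65, -0.131, 0.001]), (232, [0.65, -0.14, 0.001]), (238, [0.651, -0.149, 0.001]), (244, [0.651, -0.159, 0.001])]
320 [(220, [0.664, -0.123, 0.001]), (226, [0.664, -0.132, 0.0]), (232, [0.664, -0.141, 0.001]), (238, [0.604, -0.031, 0.254]), (244, [0.604, -0.034, 0.255])]
```

View pics/w12.png

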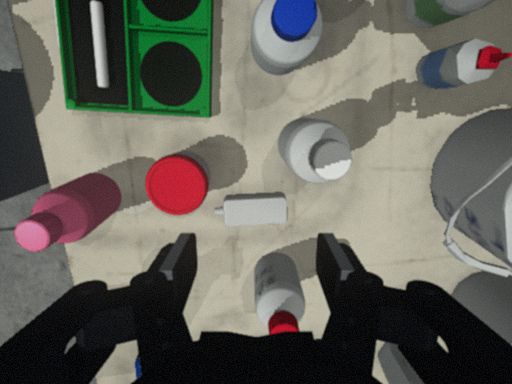

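```bash
python3 -c "
from h import *
p,d,K,T=load('w12');C=cloud(d,K,T)
cv2.imwrite('pics/w12a.png',cv2.resize(p[0:200,230:380,::-1],(600,800)[:2],interpolation=cv2.INTER_CUBIC)[:600])
for n,c,z in [('blue',(.61,.1),.13),('white',(.638,-.014),.14),('pot',(.489,-.05),.065)]:
  m=(abs(C[...,2]-z)<.004)&(np.hypot(C[...,0]-c[0],C[...,1]-c[1])<.045)
  q=C[m];print(n,m.sum(),q.mean(0).round(4),np.ptp(q[:,:2],axis=0),(q[:,:2].max(0)+q[:,:2].min(0))/2, [x.mean().round(1) for x in np.nonzero(m)])
print(plane(K,T,331,158,.14),plane(K,T,294.5,15.5,.13))
"
```

```text
blue 1401 [0.6122 0.0938 0.1303] [0.03276262 0.02577874] [0.61246282 0.09266673] [np.float64(16.5), np.float64(294.7)]
white 1229 [ 0.6405 -0.0158  0.1402] [0.0331817 0.0319443] [ 0.64103726 -0.01619395] [np.float64(160.2), np.float64(332.0)]
pot 2872 [ 0.4916 -0.0494  0.0644] [0.06647722 0.06667815] [ 0.4912241  -0.05058997] [np.float64(185.3), np.float64(176.2)]
[ 0.63959983 -0.01391351  0.14      ] [0.61211975 0.09461415 0.13      ]
```

Emit:
carry_out(
  plan=[
    [[0.24, 0.62, 0.3], [0.3, -0.17, 0]],
    [[0.24, 0.62, 0.6], [0, 0, 0]],
    [[0.24, 0.62, 0.6], [0, 0, 0]],
    [[0.24, 0.62, 0.6], [0, 0, 0]],
    [[0, 0, 0.5], [0, 0, 0]],
    [[0, 0, 0], [0, 0, 0]],
  ],
  jaw=56,
)

```text
clock: 18.97
tool_pos: [0.6362, -0.0112, 0.1435]
tcp_rot: [0.0, 0.723, 0.691, 0.001]
contact_force: [-0.8, -0.8, -0.4]
gripper_width: 0.656
```

```bash
python3 -c "
from h import *
to(.6395,-.016,.085,87)
snap('wrist','w13')
"
```

```text
t 18.97 tcp [ 0.6362 -0.0112  0.1435] psi 87.37 w 56.0 F [-0.8 -0.8 -0.4] q [-2. 29. 94.  0. 57.  0.]
shift [-0.19  0.14  2.34] turn [ 0.02 -0.01  0.07]
```

View pics/w13.png

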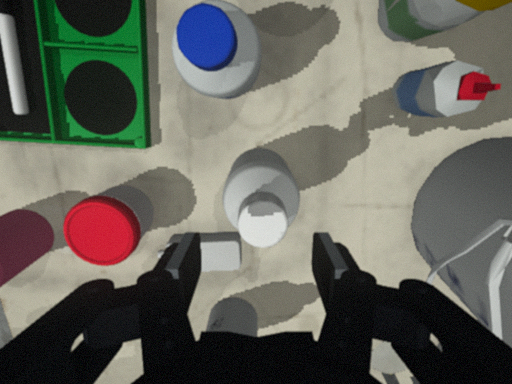

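Emit:
carry_out(
  plan=[
    [[-0.1, 0.07, 0.5], [0, 0, 0]],
    [[-0.09, 0.07, 0.5], [0, 0, 0]],
    [[0, 0, 0.5], [0, 0, 0]],
    [[0, 0, 0.4], [0, 0, 0]],
    [[0, 0, 0.2], [0, 0, 0]],
    [[0, 0, 0], [0, 0, 0]],
  ],
)

```text
clock: 19.52
tool_pos: [0.6384, -0.0166, 0.0898]
tcp_rot: [0.001, 0.723, 0.691, 0.002]
contact_force: [-0.6, 0.5, -0.9]
gripper_width: 0.657
```

```bash
python3 -c "
from h import *
to(.6395,-.016,.085,87)
p,d,K,T=snap('wrist','w14');C=cloud(d,K,T)
for u in (188,192,322,326):
  print(u,[(v,C[v,u,2].round(3).tolist()) for v in range(228,250,3)])
"
```

```text
t 19.52 tcp [ 0.6384 -0.0166  0.0898] psi 87.35 w 56.1 F [-0.6  0.5 -0.9] q [-3. 33. 96.  0. 51. -0.]
shift [0.03 0.04 0.19] turn [ 0.05 -0.01  0.07]
188 [(228, 0.001), (231, 0.001), (234, 0.134), (237, 0.138), (240, 0.141), (243, 0.143), (246, 0.148), (249, 0.15)]
192 [(228, 0.267), (231, 0.001), (234, 0.134), (237, 0.137), (240, 0.141), (243, 0.143), (246, 0.147), (249, 0.148)]
322 [(228, -0.0), (231, 0.0), (234, 0.135), (237, 0.138), (240, 0.141), (243, 0.143), (246, 0.147), (249, 0.149)]
326 [(228, 0.001), (231, 0.0), (234, 0.135), (237, 0.138), (240, 0.141), (243, 0.144), (246, 0.147), (249, 0.149)]
```

View pics/w14.png

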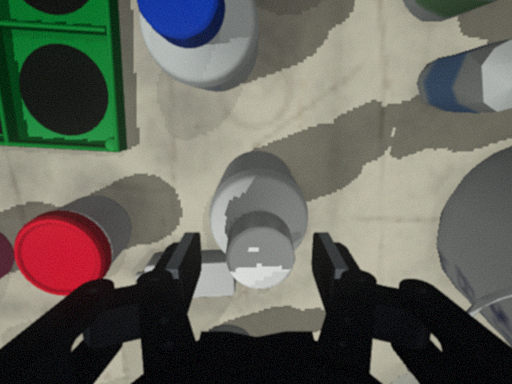

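Emit:
carry_out(
  plan=[
    [[0, 0.07, 0.2], [0, 0, 0]],
    [[0, 0, 0.15], [0, 0, 0]],
    [[0, 0, 0], [0, 0, 0]],
  ],
)

```text
clock: 19.82
tool_pos: [0.6412, -0.0169, 0.0816]
tcp_rot: [0.002, 0.723, 0.69, 0.003]
contact_force: [-0.3, 0.7, -0.7]
gripper_width: 0.657
```

Emit:
carry_out(
  plan=[
    [[0, 0, 0], [0, 0, 0]],
    [[0, 0, 0], [0, 0, 0]],
    [[0, 0, 0], [0, 0, 0]],
    [[0, 0, 0], [0, 0, 0]],
    [[0, 0, 0], [0, 0, 0]],
  ],
  jaw=0,
)

```text
clock: 20.23
tool_pos: [0.6415, -0.0169, 0.0821]
tcp_rot: [0.002, 0.723, 0.691, 0.003]
contact_force: [0.3, -0.6, -1.2]
gripper_width: 0.376
```

Emit:
carry_out(
  plan=[
    [[0, 0, -0.2], [0, 0, 0]],
    [[0, 0, -0.4], [0, 0, 0]],
    [[0, 0, -0.7], [0, 0, 0]],
    [[0, 0, -0.7], [0, 0, 0]],
    [[0, -0.3, -0.7], [0, 0, 0]],
    [[0, -0.6, -0.7], [0, 0, 0]],
    [[0, -0.7, -0.7], [0, 0, 0]],
    [[0, -0.7, -0.4], [0, 0, 0]],
    [[0.2, -0.7, -0.1], [0, 0, 0]],
    [[0.4, -0.7, 0], [0, 0, 0]],
  ],
)

```text
clock: 21.07
tool_pos: [0.5486, 0.0014, 0.2073]
tcp_rot: [0.004, 0.724, 0.69, 0.004]
contact_force: [0.7, 0.8, -2.7]
gripper_width: 0.371
```

```bash
python3 -c "
from h import *
to(.506,.291,.18,87.6)
p=snap('scene','s15')
"
```

```text
t 21.07 tcp [0.5486 0.0014 0.2073] psi 87.26 w 31.7 F [ 0.7  0.8 -2.7] q [ -1.  17. 103.   0.  59.   2.]
shift [11.49 -2.27  1.08] turn [ 0.12 -0.01 -0.07]
```

View pics/s15.png

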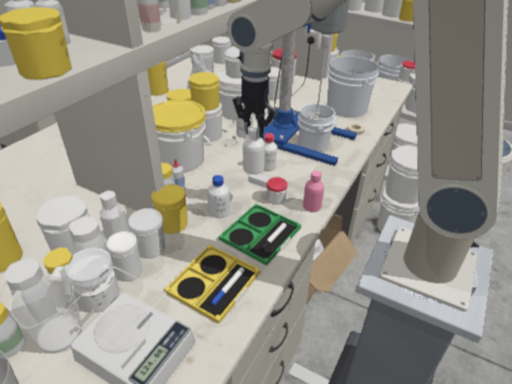

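Emit:
carry_out(
  plan=[
    [[0.5, -0.7, 0], [0.05, 0, 0]],
    [[0.8, -0.6, 0], [0.05, 0, 0]],
    [[0.9, -0.5, 0], [0, 0, 0]],
    [[0.9, -0.3, 0], [0, 0, 0]],
    [[0.9, -0.1, 0], [0, 0, 0]],
    [[0.9, 0, 0], [0, 0, 0]],
    [[0.9, 0, 0], [0, 0, 0]],
    [[0.9, 0, 0], [0, 0, 0]],
    [[0.9, 0, 0], [0, 0, 0]],
    [[0.9, 0, 0], [0, 0, 0]],
  ],
)

```text
clock: 21.95
tool_pos: [0.496, 0.2239, 0.2166]
tcp_rot: [0.001, 0.725, 0.688, 0.003]
contact_force: [-0.2, -0.1, -1.8]
gripper_width: 0.378
```

```bash
python3 -c "
from h import *
to(.506,.291,.11,87.6)
"
```

```text
t 21.95 tcp [0.496  0.2239 0.2166] psi 87.01 w 32.3 F [-0.2 -0.1 -1.8] q [ 23.  16. 103.  -0.  61.  26.]
shift [2.69 0.23 4.27] turn [ 0.07 -0.03 -0.12]
```

Emit:
carry_out(
  plan=[
    [[0.9, 0.08, 0], [0.05, 0, 0]],
    [[0.9, 0.08, 0.3], [0, 0, 0]],
    [[0.6, 0.07, 0.6], [0, 0, 0]],
    [[0.2, 0, 0.8], [0, 0, 0]],
    [[0, 0, 0.8], [0, 0, 0]],
    [[0, 0, 0.8], [0, 0, 0]],
    [[0, 0, 0.5], [0, 0, 0]],
    [[0, 0, 0], [0, 0, 0]],
  ],
)

```text
clock: 22.62
tool_pos: [0.5085, 0.3007, 0.1265]
tcp_rot: [0.001, 0.723, 0.691, 0.008]
contact_force: [-1.7, -1.2, -2.6]
gripper_width: 0.373
```

```bash
python3 -c "
from h import *
to(.506,.291,.088,87.6)
snap('wrist','w16')
"
```

```text
t 22.62 tcp [0.5085 0.3007 0.1265] psi 87.42 w 31.8 F [-1.7 -1.2 -2.6] q [ 29.  26. 101.   0.  52.  32.]
shift [-0.41 -0.1   1.54] turn [ 0.14 -0.12 -0.04]
```

View pics/w16.png

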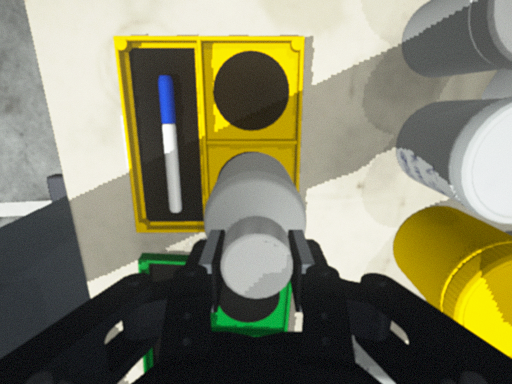

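Emit:
carry_out(
  plan=[
    [[-0.2, -0.05, 0.1], [0.1, -0.1, 0]],
    [[-0.2, -0.05, 0.2], [0, 0, 0]],
    [[0, 0, 0.4], [0, 0, 0]],
    [[0, 0, 0.3], [0, 0, 0]],
    [[0, 0, 0], [0, 0, 0]],
  ],
)

```text
clock: 23.08
tool_pos: [0.5086, 0.2909, 0.1054]
tcp_rot: [0.002, 0.723, 0.691, 0.005]
contact_force: [-0.2, 0.1, -2.4]
gripper_width: 0.374
```

```bash
python3 -c "
from h import *
to(.506,.291,.088,87.6)
"
```

```text
t 23.08 tcp [0.5086 0.2909 0.1054] psi 87.37 w 31.9 F [-0.2  0.1 -2.4] q [ 29.  28. 102.  -0.  49.  31.]
shift [-0.   -0.11  0.7 ] turn [ 0.11 -0.05 -0.05]
```

Emit:
carry_out(
  plan=[
    [[0, -0.1, 0.2], [0.1, -0.05, 0]],
    [[0, 0, 0.2], [0, 0, 0]],
    [[0, 0, 0.15], [0, 0, 0]],
    [[0, 0, 0.1], [0, 0, 0]],
    [[0, 0, 0.05], [0, 0, 0]],
  ],
)

```text
clock: 23.5
tool_pos: [0.5064, 0.2911, 0.0864]
tcp_rot: [-0.0, 0.723, 0.691, 0.0]
contact_force: [0.3, 0.2, -2.0]
gripper_width: 0.376
```

Emit:
carry_out(
  plan=[
    [[0, 0, 0.07], [0, 0, 0]],
    [[0, 0, 0.05], [0, 0, 0]],
  ],
)

```text
clock: 23.67
tool_pos: [0.5069, 0.2921, 0.0862]
tcp_rot: [-0.0, 0.723, 0.691, 0.001]
contact_force: [-4.6, -1.5, 11.0]
gripper_width: 0.372
```

Emit:
carry_out(
  plan=[
    [[0, 0, 0], [0, 0, 0]],
    [[0, 0, 0], [0, 0, 0]],
    [[0, 0, 0], [0, 0, 0]],
    [[0, 0, 0], [0, 0, 0]],
  ],
  jaw=56,
)

```text
clock: 24.0
tool_pos: [0.5084, 0.2933, 0.088]
tcp_rot: [0.0, 0.723, 0.691, 0.003]
contact_force: [-0.3, 0.9, -0.6]
gripper_width: 0.652
```

Emit:
carry_out(
  plan=[
    [[0, 0, -0.4], [0, 0, 0]],
    [[0, 0, -0.8], [0, 0, 0]],
    [[0, 0, -1], [0, 0, 0]],
    [[0, 0, -1], [0, 0, 0]],
    [[0, 0, -1], [0, 0, 0]],
  ],
)

```text
clock: 24.42
tool_pos: [0.5044, 0.2907, 0.1925]
tcp_rot: [-0.001, 0.723, 0.691, -0.003]
contact_force: [1.2, 0.4, -0.3]
gripper_width: 0.659
```

```bash
python3 -c "
from h import *
to(.612,.05,.18,87.6)
snap('wrist','w17')
"
```

```text
t 24.42 tcp [0.5044 0.2907 0.1925] psi 87.35 w 56.3 F [ 1.2  0.4 -0.3] q [29. 21. 99.  0. 60. 31.]
shift [-9.42  4.75  0.5 ] turn [-0.07  0.03 -0.05]
```

View pics/w17.png

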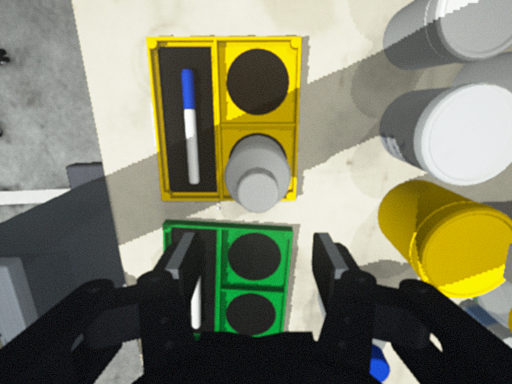

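Emit:
carry_out(
  plan=[
    [[-0.85, 0.5, 0.05], [0, 0, 0]],
    [[-0.85, 0.5, 0.05], [0, 0, 0]],
    [[-0.85, 0.5, 0.05], [0, 0, 0]],
    [[-0.85, 0.5, 0.05], [0, 0, 0]],
    [[-0.85, 0.5, 0.05], [0, 0, 0]],
    [[-0.85, 0.5, 0.05], [0, 0, 0]],
    [[-0.85, 0.5, 0.05], [0, 0, 0]],
    [[-0.85, 0.5, 0.05], [0, 0, 0]],
    [[-0.85, 0.5, 0.05], [0, 0, 0]],
    [[0, 0, 0], [0, 0, 0]],
  ],
)

```text
clock: 25.3
tool_pos: [0.6196, 0.0907, 0.1982]
tcp_rot: [0.003, 0.721, 0.692, 0.009]
contact_force: [-0.5, 0.2, 0.0]
gripper_width: 0.655
```

```bash
python3 -c "
from h import *
to(.612,.095,.13,87.6)
p,d,K,T=snap('wrist','w18');C=cloud(d,K,T)
for n,c,z in [('blue',(.61,.1),.13)]:
  m=(abs(C[...,2]-z)<.004)&(np.hypot(C[...,0]-c[0],C[...,1]-c[1])<.045)
  q=C[m];print(n,m.sum(),q.mean(0).round(4),np.ptp(q[:,:2],axis=0),(q[:,:2].max(0)+q[:,:2].min(0))/2, [x.mean().round(1) for x in np.nonzero(m)])
"
```

```text
t 25.3 tcp [0.6196 0.0907 0.1982] psi 87.65 w 55.9 F [-0.5  0.2  0. ] q [ 7. 24. 94.  0. 61.  9.]
shift [ 0.14 -0.36  2.72] turn [ 0.19 -0.09  0.01]
blue 1235 [0.6132 0.0978 0.1303] [0.03298393 0.03390334] [0.6130685  0.09729502] [np.float64(182.3), np.float64(245.7)]
```

View pics/w18.png

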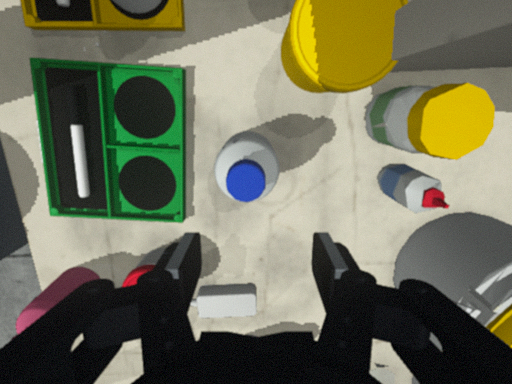

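Emit:
carry_out(
  plan=[
    [[0.1, -0.16, 0.7], [0.19, -0.09, 0]],
    [[0.1, -0.16, 0.8], [0, 0, 0]],
    [[0, 0, 0.8], [0, 0, 0]],
    [[0, 0, 0.7], [0, 0, 0]],
    [[0, 0, 0], [0, 0, 0]],
  ],
)

```text
clock: 25.77
tool_pos: [0.6092, 0.1016, 0.1205]
tcp_rot: [-0.001, 0.721, 0.693, 0.0]
contact_force: [-1.7, 0.2, -0.7]
gripper_width: 0.653
```

```bash
python3 -c "
from h import *
to(.613,.0965,.073,87.6)
p,d,K,T=snap('wrist','w19')
"
```

```text
t 25.77 tcp [0.6092 0.1016 0.1205] psi 87.68 w 55.8 F [-1.7  0.2 -0.7] q [ 8. 29. 97.  0. 54. 11.]
shift [-0.2   0.16  1.9 ] turn [-0.01 -0.01  0.02]
```

View pics/w19.png

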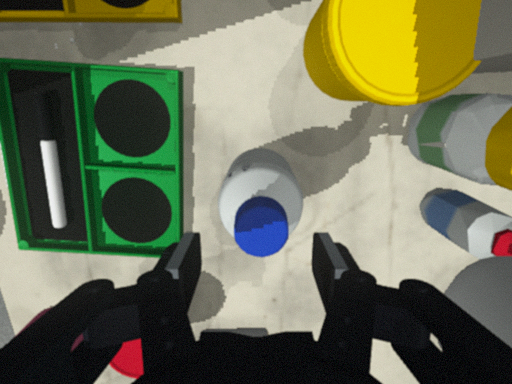

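Emit:
carry_out(
  plan=[
    [[-0.1, 0.08, 0.4], [0, 0, 0]],
    [[-0.1, 0.08, 0.5], [0, 0, 0]],
    [[0, 0, 0.4], [0, 0, 0]],
    [[0, 0, 0.2], [0, 0, 0]],
    [[0, 0, 0], [0, 0, 0]],
  ],
)

```text
clock: 26.23
tool_pos: [0.6153, 0.0987, 0.0834]
tcp_rot: [0.001, 0.72, 0.694, 0.002]
contact_force: [-1.1, 0.0, -0.0]
gripper_width: 0.655
```

```bash
python3 -c "
from h import *
to(.613,.0965,.073,87.6)
"
```

```text
t 26.23 tcp [0.6153 0.0987 0.0834] psi 87.83 w 55.9 F [-1.1  0.  -0. ] q [ 8. 32. 98.  0. 50. 10.]
shift [-0.09 -0.09  0.41] turn [ 0.04 -0.03  0.05]
```

Emit:
carry_out(
  plan=[
    [[-0.08, -0.08, 0.25], [0, 0, 0]],
    [[0, 0, 0.15], [0, 0, 0]],
    [[0, 0, 0], [0, 0, 0]],
  ],
)

```text
clock: 26.48
tool_pos: [0.6134, 0.0964, 0.0726]
tcp_rot: [0.001, 0.72, 0.693, 0.002]
contact_force: [0.0, 0.4, 0.5]
gripper_width: 0.658
```

Emit:
carry_out(
  plan=[
    [[0, 0, 0], [0, 0, 0]],
    [[0, 0, 0], [0, 0, 0]],
    [[0, 0, 0], [0, 0, 0]],
    [[0, 0, 0], [0, 0, 0]],
    [[0, 0, 0], [0, 0, 0]],
  ],
  jaw=0,
)

```text
clock: 26.9
tool_pos: [0.6137, 0.0963, 0.0733]
tcp_rot: [0.001, 0.721, 0.693, 0.003]
contact_force: [-0.2, -0.3, -2.0]
gripper_width: 0.382
```

Emit:
carry_out(
  plan=[
    [[0, 0, -0.2], [0, 0, 0]],
    [[0, 0, -0.5], [0, 0, 0]],
    [[0, 0, -0.7], [0, 0, 0]],
    [[0, 0, -0.7], [0, 0, 0]],
    [[0.3, -0.5, -0.3], [0, 0, 0]],
    [[0.5, -0.8, 0], [0, 0, 0.3]],
    [[0.5, -0.8, 0], [0, 0, 0.3]],
    [[0.5, -0.8, 0], [0, 0, 0]],
    [[0.4, -0.8, 0], [0, 0, 0]],
    [[0.3, -0.6, 0], [0, 0, 0]],
  ],
)

```text
clock: 27.73
tool_pos: [0.5118, 0.167, 0.1444]
tcp_rot: [0.003, 0.741, 0.671, 0.006]
contact_force: [0.5, 0.6, -1.7]
gripper_width: 0.385
```

```bash
python3 -c "
from h import *
to(.495,.1627,.077,84.2)
snap('wrist','w20')
"
```

```text
t 27.73 tcp [0.5118 0.167  0.1444] psi 84.36 w 32.9 F [ 0.5  0.6 -1.7] q [ 17.  21. 107.  -0.  51.  22.]
shift [-0.25 -0.69  2.69] turn [ 0.15 -0.06  0.03]
```

View pics/w20.png

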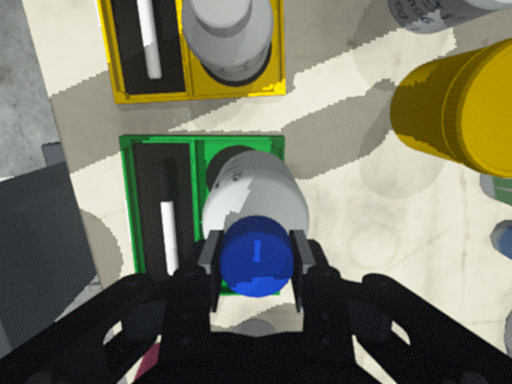

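Emit:
carry_out(
  plan=[
    [[-0.12, -0.35, 0], [0.15, -0.06, 0]],
    [[-0.1, -0.34, 0.2], [0, 0, 0]],
    [[0, 0, 0.5], [0, 0, 0]],
    [[0, 0, 0.6], [0, 0, 0]],
    [[0, 0, 0.5], [0, 0, 0]],
    [[0, 0, 0], [0, 0, 0]],
  ],
)

```text
clock: 28.28
tool_pos: [0.4906, 0.1635, 0.102]
tcp_rot: [0.0, 0.74, 0.672, 0.001]
contact_force: [0.1, -0.6, -2.0]
gripper_width: 0.386
```

```bash
python3 -c "
from h import *
to(.495,.1627,.077,84.2)
"
```

```text
t 28.28 tcp [0.4906 0.1635 0.102 ] psi 84.47 w 32.9 F [ 0.1 -0.6 -2. ] q [ 17.  23. 111.   0.  46.  23.]
shift [-0.02  0.18  1.  ] turn [ 0.03 -0.02  0.05]
```

Emit:
carry_out(
  plan=[
    [[0, 0.15, 0.25], [0.03, 0, 0]],
    [[0, 0.03, 0.3], [0, 0, 0]],
    [[0, 0, 0.2], [0, 0, 0]],
    [[0, 0, 0.1], [0, 0, 0]],
    [[0, 0, 0.05], [0, 0, 0]],
  ],
)

```text
clock: 28.7
tool_pos: [0.497, 0.1619, 0.0788]
tcp_rot: [-0.0, 0.741, 0.671, 0.001]
contact_force: [0.6, -0.1, -2.0]
gripper_width: 0.384
```

Emit:
carry_out(
  plan=[
    [[0, 0, 0.07], [0, 0, 0]],
    [[0, 0, 0.05], [0, 0, 0]],
  ],
)

```text
clock: 28.87
tool_pos: [0.4977, 0.1621, 0.0769]
tcp_rot: [-0.0, 0.741, 0.671, 0.002]
contact_force: [-6.3, -1.0, 25.1]
gripper_width: 0.383
```

Emit:
carry_out(
  plan=[
    [[0, 0, -0.03], [0, 0, 0]],
    [[0, 0, 0], [0, 0, 0]],
    [[0, 0, 0], [0, 0, 0]],
    [[0, 0, 0], [0, 0, 0]],
  ],
  jaw=54,
)

```text
clock: 29.2
tool_pos: [0.4994, 0.1628, 0.0794]
tcp_rot: [0.001, 0.741, 0.672, 0.003]
contact_force: [-0.8, -0.2, -0.4]
gripper_width: 0.633
```

Emit:
carry_out(
  plan=[
    [[0, 0, -0.4], [0, 0, 0]],
    [[0, 0, -0.8], [0, 0, 0]],
    [[0, 0, -1], [0, 0, 0]],
    [[0, 0, -1], [0, 0, 0]],
    [[0, 0, -1], [0, 0, 0]],
    [[0, 0, -0.5], [0, 0, 0]],
  ],
)

```text
clock: 29.7
tool_pos: [0.4958, 0.1617, 0.201]
tcp_rot: [-0.001, 0.741, 0.672, -0.0]
contact_force: [1.8, 0.5, -0.3]
gripper_width: 0.631
```

```bash
python3 -c "
from h import *
to(.59,-.194,.19,84)
snap('wrist','w21')
"
```

```text
t 29.7 tcp [0.4958 0.1617 0.201 ] psi 84.38 w 53.9 F [ 1.8  0.5 -0.3] q [ 17.  15. 106.   0.  59.  22.]
shift [-13.79   5.14   0.42] turn [-0.02 -0.01  0.08]
```

View pics/w21.png

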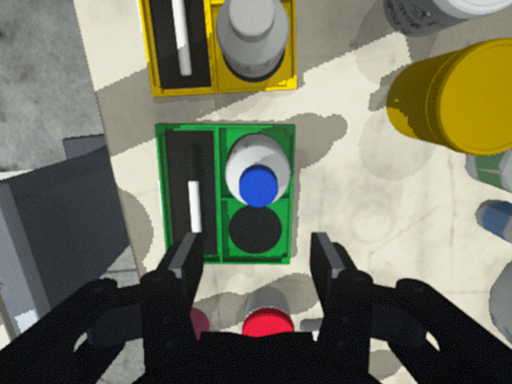

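Blue stands in the far green well. Now the red bottle.

Emit:
carry_out(
  plan=[
    [[-0.9, 0.33, 0.03], [0, 0, 0]],
    [[-0.9, 0.33, 0.03], [0, 0, 0]],
    [[-0.9, 0.33, 0.03], [0, 0, 0]],
    [[-0.9, 0.33, 0.03], [0, 0, 0]],
    [[-0.9, 0.33, 0.03], [0, 0, 0]],
    [[-0.9, 0.33, 0.03], [0, 0, 0]],
    [[-0.9, 0.33, 0.03], [0, 0, 0]],
    [[-0.9, 0.33, 0.03], [0, 0, 0]],
    [[-0.9, 0.33, 0.03], [0, 0, 0]],
    [[-0.9, 0.33, 0.03], [0, 0, 0]],
  ],
)

```text
clock: 30.58
tool_pos: [0.5589, -0.075, 0.1986]
tcp_rot: [0.001, 0.738, 0.675, 0.004]
contact_force: [0.4, 0.2, -0.6]
gripper_width: 0.634
```

Emit:
carry_out(
  plan=[
    [[-0.9, 0.33, 0.1], [0, 0, 0]],
    [[-0.9, 0.33, 0.1], [0, 0, 0]],
    [[-0.9, 0.33, 0.1], [0, 0, 0]],
    [[-0.9, 0.33, 0.1], [0, 0, 0]],
    [[-0.5, 0, 0], [0, 0, 0]],
    [[0, 0, 0], [0, 0, 0]],
  ],
)

```text
clock: 31.08
tool_pos: [0.5823, -0.189, 0.187]
tcp_rot: [0.0, 0.739, 0.673, 0.004]
contact_force: [-0.4, 0.2, 0.1]
gripper_width: 0.632
```

```bash
python3 -c "
from h import *
to(.597,-.194,.12,84)
p,d,K,T=snap('wrist','w22');C=cloud(d,K,T)
for n,c,z in [('red',(.597,-.194),.13)]:
  m=(abs(C[...,2]-z)<.004)&(np.hypot(C[...,0]-c[0],C[...,1]-c[1])<.045)
  q=C[m];print(n,m.sum(),q.mean(0).round(4),np.ptp(q[:,:2],axis=0),(q[:,:2].max(0)+q[:,:2].min(0))/2, [x.mean().round(1) for x in np.nonzero(m)])
"
```

```text
t 31.08 tcp [ 0.5823 -0.189   0.187 ] psi 84.64 w 54.0 F [-0.4  0.2  0.1] q [-19.  24.  96.   0.  60. -14.]
shift [-0.16  0.59  2.68] turn [ 0.06 -0.06  0.13]
red 1110 [ 0.5988 -0.1956  0.1301] [0.03077181 0.03135161] [ 0.59880655 -0.19646349] [np.float64(199.6), np.float64(275.5)]
```

View pics/w22.png

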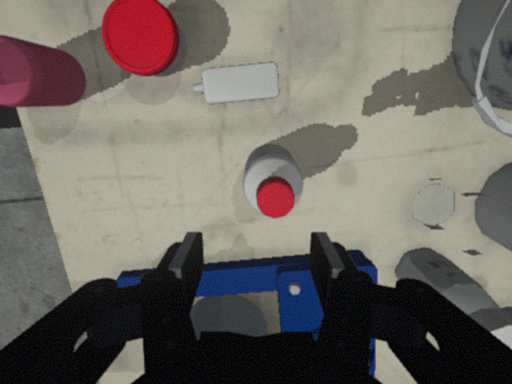

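Emit:
carry_out(
  plan=[
    [[-0.12, 0.32, 0.6], [0, 0, 0]],
    [[-0.12, 0.32, 0.7], [0, 0, 0]],
    [[0, 0, 0.7], [0, 0, 0]],
    [[0, 0, 0.5], [0, 0, 0]],
    [[0, 0, 0], [0, 0, 0]],
  ],
)

```text
clock: 31.55
tool_pos: [0.5978, -0.1897, 0.1245]
tcp_rot: [0.0, 0.739, 0.674, 0.005]
contact_force: [-0.9, 0.6, 0.6]
gripper_width: 0.635
```

```bash
python3 -c "
from h import *
to(.5985,-.196,.073,84)
p,d,K,T=snap('wrist','w23')
"
```

```text
t 31.55 tcp [ 0.5978 -0.1897  0.1245] psi 84.75 w 54.2 F [-0.9  0.6  0.6] q [-19.  29.  96.   1.  54. -14.]
shift [-0.26  0.04  2.06] turn [ 0.08 -0.08  0.15]
```

View pics/w23.png

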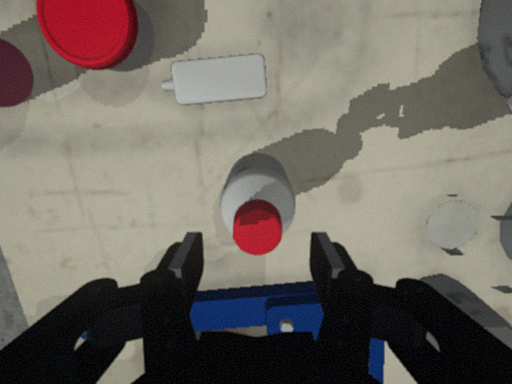

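Emit:
carry_out(
  plan=[
    [[-0.13, 0.02, 0.5], [0.08, -0.08, 0]],
    [[-0.13, 0.02, 0.6], [0, 0, 0]],
    [[0, 0, 0.5], [0, 0, 0]],
    [[0, 0, 0.2], [0, 0, 0]],
    [[0, 0, 0], [0, 0, 0]],
  ],
)

```text
clock: 32.02
tool_pos: [0.6007, -0.1951, 0.081]
tcp_rot: [0.003, 0.738, 0.675, 0.001]
contact_force: [-0.0, -0.3, 0.4]
gripper_width: 0.631
```

```bash
python3 -c "
from h import *
to(.5985,-.196,.073,84)
"
```

```text
t 32.02 tcp [ 0.6007 -0.1951  0.081 ] psi 84.88 w 53.8 F [-0.  -0.3  0.4] q [-19.  33.  97.  -0.  50. -14.]
shift [-0.04 -0.08  0.32] turn [0.06 0.03 0.18]
```

Emit:
carry_out(
  plan=[
    [[-0.04, -0.08, 0.2], [0, 0, 0]],
    [[0, 0, 0.12], [0, 0, 0]],
    [[0, 0, 0], [0, 0, 0]],
  ],
)

```text
clock: 32.27
tool_pos: [0.5988, -0.1959, 0.0729]
tcp_rot: [0.003, 0.738, 0.675, 0.001]
contact_force: [0.6, 0.5, -0.8]
gripper_width: 0.628
```

Emit:
carry_out(
  plan=[
    [[0, 0, 0], [0, 0, 0]],
    [[0, 0, 0], [0, 0, 0]],
    [[0, 0, 0], [0, 0, 0]],
    [[0, 0, 0], [0, 0, 0]],
    [[0, 0, 0], [0, 0, 0]],
  ],
  jaw=0,
)

```text
clock: 32.68
tool_pos: [0.5992, -0.1962, 0.0741]
tcp_rot: [0.004, 0.738, 0.675, 0.001]
contact_force: [0.1, -0.0, -1.8]
gripper_width: 0.356
```

Emit:
carry_out(
  plan=[
    [[0, 0, -0.2], [0, 0, 0]],
    [[0, 0, -0.5], [0, 0, 0]],
    [[0, 0, -0.8], [0, 0, 0]],
    [[0, 0, -0.8], [0, 0, 0]],
    [[0, 0, -0.8], [0, 0, 0]],
    [[0.2, 0, -0.8], [0, 0, 0]],
    [[0.5, -0.1, -0.4], [0, 0, 0]],
    [[0.8, -0.2, 0], [0, 0, 0]],
    [[0.9, -0.3, 0], [0, 0, 0]],
    [[0.9, -0.3, 0], [0, 0, 0]],
  ],
)

```text
clock: 33.52
tool_pos: [0.5838, -0.1113, 0.193]
tcp_rot: [0.005, 0.74, 0.673, 0.002]
contact_force: [-0.8, -0.2, -1.8]
gripper_width: 0.356
```

```bash
python3 -c "
from h import *
to(.4857,.0711,.17,84.2)
snap('wrist','w24')
"
```

```text
t 33.52 tcp [ 0.5838 -0.1113  0.193 ] psi 84.53 w 30.4 F [-0.8 -0.2 -1.8] q [-12.  22.  98.  -0.  60.  -6.]
shift [ 6.89 -4.61  0.84] turn [0.12 0.04 0.07]
```

View pics/w24.png

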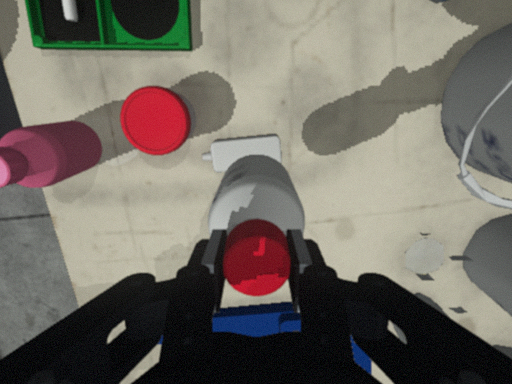

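Emit:
carry_out(
  plan=[
    [[0.85, -0.52, 0.05], [0.06, 0, 0]],
    [[0.85, -0.52, 0.05], [0.06, 0, 0]],
    [[0.85, -0.52, 0.05], [0, 0, 0]],
    [[0.85, -0.52, 0.05], [0, 0, 0]],
    [[0.85, -0.52, 0.05], [0, 0, 0]],
    [[0.85, -0.52, 0.05], [0, 0, 0]],
    [[0.7, -0.52, 0.05], [0, 0, 0]],
    [[0.5, -0.5, 0.05], [0, 0, 0]],
    [[0, 0, 0], [0, 0, 0]],
  ],
)

```text
clock: 34.32
tool_pos: [0.4854, 0.0724, 0.1854]
tcp_rot: [-0.0, 0.738, 0.674, -0.0]
contact_force: [-0.4, 0.4, -2.4]
gripper_width: 0.356
```

```bash
python3 -c "
from h import *
to(.4857,.0711,.077,84.2)
snap('wrist','w25')
"
```

```text
t 34.32 tcp [0.4854 0.0724 0.1854] psi 84.83 w 30.4 F [-0.4  0.4 -2.4] q [  7.  14. 111.  -0.  55.  12.]
shift [-0.05  0.02  4.34] turn [-0.01  0.    0.13]
```

View pics/w25.png

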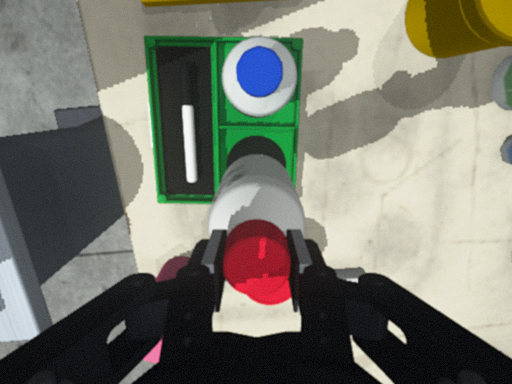

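Emit:
carry_out(
  plan=[
    [[0, 0, 0.4], [0, 0, 0]],
    [[0, 0, 0.7], [0, 0, 0]],
    [[0, 0, 0.7], [0, 0, 0]],
    [[0, 0, 0.7], [0, 0, 0]],
    [[0, 0, 0.6], [0, 0, 0]],
    [[0, 0, 0.3], [0, 0, 0]],
    [[0, 0, 0], [0, 0, 0]],
  ],
)

```text
clock: 34.95
tool_pos: [0.4915, 0.0693, 0.0972]
tcp_rot: [0.003, 0.739, 0.674, 0.003]
contact_force: [-0.8, -0.4, -1.2]
gripper_width: 0.348
```

```bash
python3 -c "
from h import *
to(.4857,.0711,.077,84.2)
"
```

```text
t 34.95 tcp [0.4915 0.0693 0.0972] psi 84.74 w 29.8 F [-0.8 -0.4 -1.2] q [  7.  22. 114.  -0.  44.  12.]
shift [ 0.05 -0.24  0.81] turn [ 0.1  -0.    0.11]
```

Emit:
carry_out(
  plan=[
    [[0.05, -0.2, 0.2], [0.1, 0, 0]],
    [[0, -0.03, 0.25], [0, 0, 0]],
    [[0, 0, 0.15], [0, 0, 0]],
    [[0, 0, 0.08], [0, 0, 0]],
    [[0, 0, 0.03], [0, 0, 0]],
  ],
)

```text
clock: 35.37
tool_pos: [0.4873, 0.0704, 0.079]
tcp_rot: [0.0, 0.739, 0.673, 0.001]
contact_force: [0.7, 0.5, -2.7]
gripper_width: 0.357
```

Emit:
carry_out(
  plan=[
    [[0, 0, 0.07], [0, 0, 0]],
    [[0, 0, 0.03], [0, 0, 0]],
  ],
)

```text
clock: 35.53
tool_pos: [0.4879, 0.0706, 0.0777]
tcp_rot: [0.001, 0.739, 0.673, 0.001]
contact_force: [-4.5, 0.8, 12.1]
gripper_width: 0.355
```

Emit:
carry_out(
  plan=[
    [[0, 0, 0], [0, 0, 0]],
    [[0, 0, 0], [0, 0, 0]],
    [[0, 0, 0], [0, 0, 0]],
    [[0, 0, 0], [0, 0, 0]],
  ],
  jaw=54,
)

```text
clock: 35.87
tool_pos: [0.4898, 0.071, 0.0793]
tcp_rot: [0.002, 0.739, 0.673, 0.003]
contact_force: [-0.3, -0.7, -0.4]
gripper_width: 0.628
```

Emit:
carry_out(
  plan=[
    [[0, 0, -0.4], [0, 0, 0]],
    [[0, 0, -0.8], [0, 0, 0]],
    [[0, 0, -1], [0, 0, 0]],
    [[0, 0, -1], [0, 0, 0]],
    [[0, 0, -1], [0, 0, 0]],
    [[0, 0, -0.7], [0, 0, 0]],
    [[-0.9, 0, 0], [0, 0, 0]],
    [[-0.9, 0, 0], [0, 0, 0]],
    [[-0.9, 0, 0], [0, 0, 0]],
    [[-0.9, 0, 0], [0, 0, 0]],
  ],
)

```text
clock: 36.7
tool_pos: [0.4817, -0.0184, 0.2153]
tcp_rot: [0.004, 0.737, 0.676, 0.006]
contact_force: [0.4, 0.3, -0.2]
gripper_width: 0.63
```

Emit:
carry_out(
  plan=[
    [[-0.9, 0, 0], [0, 0, 0]],
    [[-0.9, 0, 0], [0, 0, 0]],
    [[-0.9, 0, 0], [0, 0, 0]],
    [[0, 0, 0], [0, 0, 0]],
    [[0, 0, 0], [0, 0, 0]],
  ],
)

```text
clock: 37.12
tool_pos: [0.4753, -0.0922, 0.2197]
tcp_rot: [0.006, 0.738, 0.675, 0.007]
contact_force: [0.2, 0.4, 1.1]
gripper_width: 0.637
```

```bash
python3 -c "
from h import *
to(.4857,.0711,.077,84.2)
snap('wrist','w26')
p,d,K,T=snap('scene','s26')
cv2.imwrite('pics/s26a.png',cv2.resize(p[120:320,150:350,::-1],(600,600),interpolation=cv2.INTER_CUBIC))
p,d,K,T=snap('top','t26')
cv2.imwrite('pics/t26a.png',cv2.resize(p[100:260,90:330,::-1],(800,533),interpolation=cv2.INTER_CUBIC))
"
```

```text
t 37.12 tcp [ 0.4753 -0.0922  0.2197] psi 84.84 w 54.4 F [0.2 0.4 1.1] q [-13.  10. 110.   0.  59.  -8.]
shift [ 6.53 -0.28  5.72] turn [ 0.21 -0.02  0.13]
```

View pics/s26a.png

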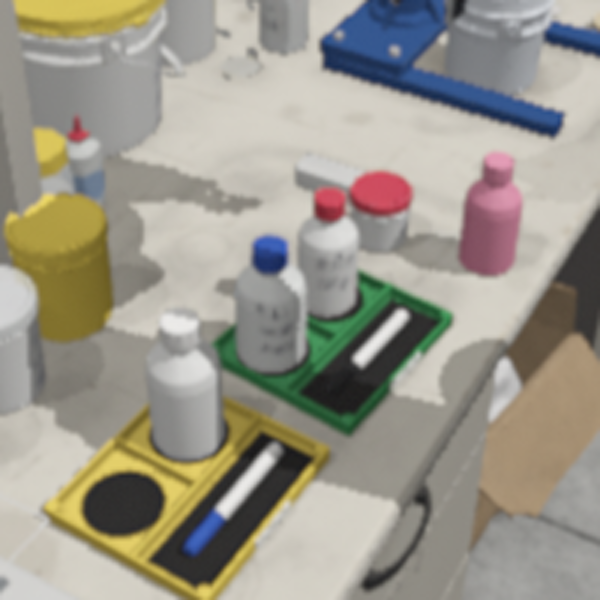

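View pics/t26a.png

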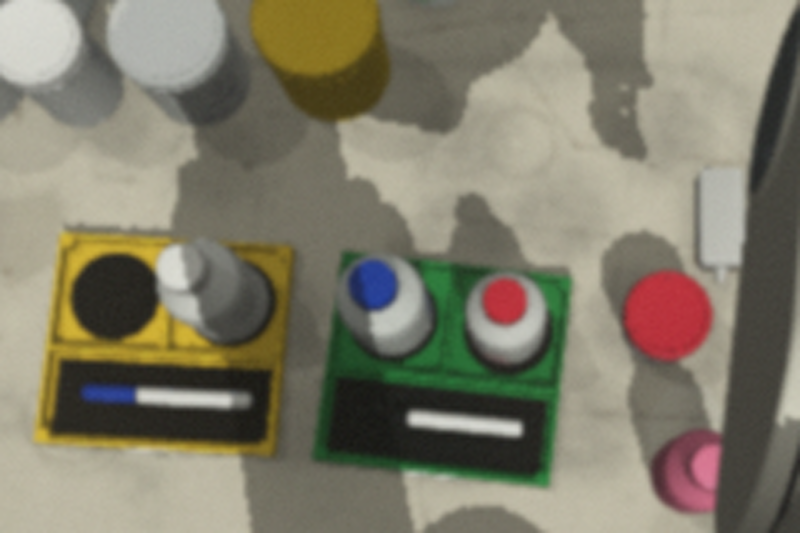

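View pics/w26.png

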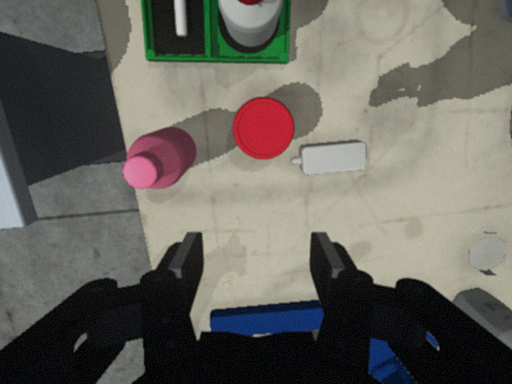

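```bash
python3 -c "
from h import *
for n in('s26','t26'):
  p,d,K,T=load(n);C=cloud(d,K,T)
  for b,c,z in [('white',(.506,.292),.144),('blue',(.497,.163),.134),('red',(.488,.071),.134),('pot',(.49,-.05),.065)]:
    m=(abs(C[...,2]-z)<.005)&(np.hypot(C[...,0]-c[0],C[...,1]-c[1])<.045);print(n,b,C[m].mean(0).round(4))
from rig import job
job.sign_off()
"
```

```text
s26 white [0.505  0.2972 0.142 ]
s26 blue [0.4964 0.1684 0.1322]
s26 red [0.4866 0.0763 0.1317]
s26 pot [ 0.4894 -0.045   0.0621]
t26 white [0.5037 0.2927 0.144 ]
t26 blue [0.4956 0.1635 0.1346]
t26 red [0.485  0.0713 0.1341]
t26 pot [ 0.4878 -0.0487  0.0643]
the job is handed in; nothing more can be done
```

Both kits are made up, and I handed the job in at about 37 s of robot time. The green tray has the red-capped and blue-capped bottles, one to a well, and the black-capped marker in its slot. The yellow tray has the white-capped bottle in the near well and the blue-capped marker in its slot.

**Last checks:** the final pictures show all three bottles upright and both markers flat in their slots. The cap tops measured about 4 mm higher than on the bench, which matches the tray floor. In each fixed camera the pot measured within 1 mm of where it started. I never touched the pink bottle. No recorded force was above about 25 N, reached when pressing the blue bottle down onto the tray floor.

**Disagreements:**
- **TCP offset:** the real fingertips stood about 40 mm behind the reported TCP. My first grasp of the black marker closed above it without gripping. I found the offset from wrist-camera depth and allowed for it after that.
- **Scene camera:** it read about 5 mm farther in y than the top and wrist cameras for the caps, and up to 10 mm for the trays. I used the top and wrist cameras.

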